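Put the copper coil away in the push-latch case

ROBOT

A 6-joint arm with a two-finger parallel gripper is mounted at the origin on the work surface. World frame = base frame: x ahead of the robot, y to its left, z up, the work surface at z = 0. Lengths are in m, angles in degrees, forces in N, time in s.
With the tool pointing down it reaches from about 0.4 to 0.825 m from the base axis. Payload 7 kg.
Tool frame: the origin (TCP) lies midway between the tips of the shut fingers; the grasp point (between the pads) lies 19 mm behind it (r.grasp_offset is the distance from the TCP to the grasp point, in m); z points along the fingers, x is the direction in which the jaws open and shut, and the axes are right-handed (so a half turn about z gives the same grasp; the last joint's range is limited). The gripper opens to 88 mm and grips with 3 to 60 N. Pads are 19 mm wide; open, the fingers measure 130 mm over their backs; the gripper's body (78 mm by 193 mm) begins 47 mm behind the grasp point.
Start: joints at [-49.097, 20.546, 0.682, 0, -70.136, -16.507], TCP at [0.279, -0.615, 0.227] pointing down, gripper open.
Joint ranges: [-176.03, 176.03], [-82.01, 121.73], [-58.28, 71.71], [-173.87, 95.51], [-174.79, -0.11], [-173.66, 173.66]. Speed limits (degrees/s): [136.94, 136.94, 172.46, 180, 180, 180].

INTERFACE

Orientations are given as [roll, pitch, yaw] about the fixed x, y, z axes, in that order (R = Rz(yaw) Ry(pitch) Rx(roll)).
In Python, from plant import r gives the robot as it stands.
- The arm moves only by the tool step_arm, never from a script. Its argument "deltas" is a list of rows, each a list of 7 numbers: the turn, a rotation vector about the tool's x, y, z in rad, then the shift along the tool's x, y, z in mm, then the opening, from -1 (shut) to 1 (fully open), so that 0 is half open. In form: [[ax, ay, az, x, y, z, grip], ...]. A call has 1 to 10 rows; each row shifts and turns the pose as measured when the row begins, along the tool's axes as they then stand; what a row does not reach is not made up. A row lasts 1/10 s, in which the tool goes at most 50 mm and 8.59 degrees, less where a joint would pass 70% of its speed; a pose out of reach is approached as far as the arm can. A call with a gripper value outside its range is refused whole. The fingers move at their own pace and stop on an object; "squeeze" is the grip in N (left out, the last holds). Time passes only in rows, so rows that do not move let the fingers close. It gives the time, the measured TCP pose, the force and the opening at its end, in the units of the state.
- r.get_state(): the state, without advancing time (a new reading comes with each control period).
- r.capture(name): name is "side" or "top"; returns the picture (400x640x3 uint8, red, green, blue); there is no depth.
- r.camera_info(name): a dict with "vertical_fov" (degrees; the focal length in pixels is half the picture's height over the tangent of half this angle, whatever the lens; pixels are square), "cx", "cy" (the principal point, pixels), "view" (4x4, takes a point from world to camera coordinates). Camera axes: x right, y down, z forward; pixel columns grow to the right and rows downward; lengths in m; the calibration is good to about 2 mm. A picture is of the moment at which its call begins. camera_info takes no time and is no camera call.
- r.close_job(): hands the job in, once; it reports no verdict.
The state is a dict: "time_s": time; "joints": joint angles; "qd": joint speeds; "joint_torque": joint torques, N m; "tcp_pos": TCP position; "eef_rot": TCP orientation; "contact_force": force on the tool from outside, world axes, zero at the start; "moment": the same for the moment, N m; "gripper_width": finger opening in m.
Only numpy, scipy, OpenCV 4.12 (cv2) and the standard library are available. Lean on these libraries where they do the work, as an engineer would, in place of code of your own. Each camera call takes 0.05 s, during which the arm holds its last target.

TASK

Press the yellow pad on the blue-lidded storage case to release its push latch and let the lid spring wide open, lay the copper coil flat on the floor of the case without dropping it, then swing the lid down and press the pad again until the latch catches and keeps the lid shut by itself. Press firmly but gently, so that the lid is never forced, and leave the mug, the solder reel and the meter where they are.

Things in the scene. Friction and masses are not known exactly. Their poses are not given: they have to be found in the camera images.
- case: Grey open-topped storage case fixed to the bench, 142 x 202 mm outside (its x, y), 6 mm walls; inside 130 x 190 mm, the rubber-lined floor 6 mm and the rim 66 mm above the bench. Origin: centre of its underside. Its -x side (towards the robot at yaw 0) is the front with the catch, its +x side carries the lid's hinge. z is up.
- lid (a joint): Angle of the blue sprung lid (rad): 0 (within 0.015) = latched shut and level; about 1.9 = sprung open, leaning 19 degrees back past upright; -0.06 = against its hard stop. A spring always drives it open, in 1 to 2 s (2 to 3 N at the pad to hold, up to 6 N while the catch engages below 0.25); only the latch keeps it shut. More than 50 N on the lid, even for a moment, breaks it.
- pad (a point): Centre of the top of the yellow press pad, 28 x 46 mm (case x, y), on a tongue at the middle of the lid's free edge; moves with the lid. Latched: 85 (+-1.5) mm above the bench, 166 mm in front of the hinge line, 15 mm above it. z: the lid's outer normal (up when shut), x: from pad to hinge. From 1.5 mm below latched level a rubber buffer adds 1.2 N per mm; hard stop 8 to 11 mm down.
- lid_hinge (a point): Point on the lid's hinge line at mid width, at case x = +74 mm, 70 mm above the bench; y along the hinge line. The lid is a 5 mm plate 150 x 214 mm whose outer face lies 11 mm above the hinge line when level. A thin steel striker stands 55 mm out of the tongue's inner side; with the lid open its end is over the hinge line, 245 mm above the bench: keep clear of it.
- catch: Black push-push catch, 32 x 96 x 66 mm, fixed at the case's front under the pad; origin: centre of underside. Each full press, then letting go, changes its state. Latched: press 4 to 5 mm, let go: released. Open: press the pad 6 to 7 mm below latched level (9 to 12 N), wait 0.2 s, let go: latched. Less does nothing. Its height, and so the depth, varies unseen by 1.5 mm either way.
- coil: Copper coil on a bobbin lying on its side: round winding 36 mm in diameter and 118 mm long between two white square end plates 50 x 50 x 6 mm; 130 mm over all, 175 to 325 g. Origin: centre of the underside, its x along the winding, z up as it lies at the start.
- coil_centre (a point): Centre of the coil, on the winding's axis, 25 mm above the surface it lies on; x along the winding.
- mug: Black mug, 80 mm in diameter and 95 mm tall, a bystander. Origin: centre of its underside.
- reel: Reel of solder, green flanges 60 mm in diameter, 42 mm tall, standing on its flange, a bystander. Origin: centre of its underside.
- meter: Yellow hand multimeter lying face up, 150 x 75 x 40 mm, a bystander. Origin: centre of its underside, x along its length.

How it is judged (in metres and radians):
On the way, in this order (a step that is already met when the one before it is completed fails the run):
1. the latch is released and the lid has sprung open (value of joint lid above 1.5 rad), for 0.2 s.
2. the coil lies on the floor of the case, let go, the lid still open (value of joint lid above 1 rad and x of coil_centre in the frame of case between -0.05 and 0.05 m and y of coil_centre in the frame of case between -0.08 and 0.08 m and z of coil_centre in the frame of case below 0.042 m and contact force between the fingers and coil below 0.1 N and linear speed of coil below 0.03 m/s), for 0.2 s.
3. the lid is down, pressed to its latched level or below (value of joint lid below 0.018 rad), for 0.1 s.
At the end, for the whole second after the job is handed in: The lid stays shut by its latch alone (joint between -0.025 and 0.018 rad, still), the coil lies at rest on the floor of the case (its centre inside the case and less than 42 mm above the bench), and mug, reel and meter are within 30 mm of where they stood (value of joint lid between -0.025 and 0.018 rad and velocity of joint lid between -0.05 and 0.05 rad/s and x of coil_centre in the frame of case between -0.05 and 0.05 m and y of coil_centre in the frame of case between -0.08 and 0.08 m and z of coil_centre in the frame of case below 0.042 m and linear speed of coil below 0.03 m/s and distance of each of mug, reel, meter from where it was at the start of the episode below 0.03 m); the robot touches nothing.
It fails at once if the lid is forced: more than 50 N between the robot and the lid (contact force between any of the arm, the fingers and lid above 50 N).
It fails at once if the coil is dropped (falls free faster than 0.8 m/s, about 35 mm) (linear speed of coil above 0.8 m/s and contact force between the fingers and coil below 0.1 N).
It fails at once if the mug, the reel or the meter is pushed more than 30 mm (distance of any of mug, reel, meter from where it was at the start of the episode above 0.03 m).
It also fails if it takes over 72 s, if anything falls off the work surface, if the arm or the gripper's body presses on something with over 40 N, if the wrist force passes 120 N, or if a joint passes its speed limit or range.

## Working session

There is one attempt and no reset: what is moved stays moved. The work goes in short steps, Python scripts to look and compute and a tool call to move; the robot and the scene stay as the last step left them, time stands still between calls to the robot, and variables do not carry over. Pictures are saved under pics/ and viewed, and the job is handed in when it is done.

Besides the shell and the picture viewer there is one more tool, called after ">>>" as name([rows], argument=value, ...), one row to a line, values as JSON. step_arm: Moves the arm, as the interface text tells. Its arguments: {"type":"object","properties":{"deltas":{"type":"array","items":{"type":"array","items":{"type":"number"}}},"squeeze":{"type":"number"}},"required":["deltas"]}

```bash
ls; mkdir -p pics; python3 - <<'E'
from plant import r
import cv2,numpy as np
print(r.get_state()); print(r.grasp_offset)
for n in("side","top"):
    c=r.camera_info(n); print(n,c); im=r.capture(n); cv2.imwrite(f"pics/{n}0.png",im[:,:,::-1]); np.save(f"{n}0.npy",im)
E
```

```text
pics
{'time_s': 0.0, 'joints': array([-4.90976743e+01,  2.05896686e+01,  6.32317896e-01, -2.05671614e-02,
       -7.01357890e+01, -1.65061750e+01]), 'qd': array([ 0.0104557 , -0.09536393, -0.00940135, -0.00189726,  0.10531674,
       -0.07634077]), 'joint_torque': array([-1.62655720e-03, -5.82706690e+01,  2.93062806e+01,  6.99741706e+00,
        6.79110046e-03, -1.65055826e-04]), 'tcp_pos': array([ 0.27856159, -0.6142856 ,  0.22563017]), 'eef_rot': array([-1.79992072e+02, -9.47950216e-02,  1.14389140e+02]), 'contact_force': array([ 0.33270193, -0.64521295,  0.02697328]), 'moment': array([ 0.07032307, -0.01843621, -0.02879955]), 'gripper_width': 0.08765283854558585}
0.0188
side {'vertical_fov': 56.68167924268373, 'cx': 315.29325912807843, 'cy': 199.35612933695307, 'view': array([[-0.92781429, -0.37300684, -0.00515182,  0.54223678],
       [-0.17462018,  0.44646985, -0.8775947 ,  0.21124458],
       [ 0.32964896, -0.81334529, -0.47937563,  0.75936345],
       [ 0.        ,  0.        ,  0.        ,  1.        ]])}
top {'vertical_fov': 45.192561574670044, 'cx': 316.4503230760116, 'cy': 200.20309041780817, 'view': array([[ 8.89567175e-03, -9.99960013e-01,  9.15771154e-04,
        -4.09998018e-02],
       [-9.98288925e-01, -8.93372807e-03, -5.77876336e-02,
         5.80934423e-01],
       [ 5.77935041e-02, -4.00144382e-04, -9.98328478e-01,
         1.38386911e+00],
       [ 0.00000000e+00,  0.00000000e+00,  0.00000000e+00,
         1.00000000e+00]])}
```

View pics/side0.png

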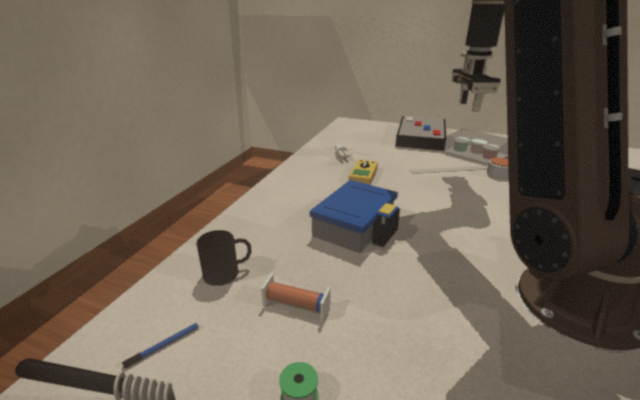

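View pics/top0.png

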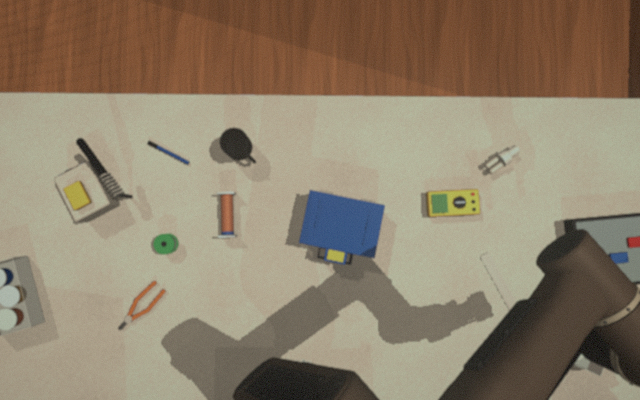

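The side view shows the case (lid about (355,203), pad (388,209)), coil (295,297), mug (218,257) and reel (299,380). In the top view the lid is at (342,223), pad (334,256), coil (226,214), mug (236,145), reel (164,243) and meter (453,203). Next I measure.

```bash
cat > h.py <<'E'
import numpy as np,cv2
from plant import r
def cam(n):
    c=r.camera_info(n); f=200/np.tan(np.radians(c['vertical_fov'])/2); return f,c['cx'],c['cy'],np.array(c['view'])
def ray(n,u,v):
    f,cx,cy,V=cam(n); R=V[:3,:3]; o=-R.T@V[:3,3]; d=R.T@np.array([(u-cx)/f,(v-cy)/f,1]); return o,d
def onz(n,uv,z):
    o,d=ray(n,*uv); return o+d*(z-o[2])/d[2]
def proj(n,p):
    f,cx,cy,V=cam(n); q=V[:3,:3]@np.asarray(p)+V[:3,3]; return np.array([cx+f*q[0]/q[2],cy+f*q[1]/q[2]])
def tri(a,b):
    (o1,d1),(o2,d2)=ray('side',*a),ray('top',*b)
    A=np.stack([d1,-d2],1); t=np.linalg.lstsq(A,o2-o1,rcond=None)[0]
    p,q=o1+d1*t[0],o2+d2*t[1]; return (p+q)/2,np.linalg.norm(p-q)
def mask(im,lo,hi,roi):
    h=cv2.cvtColor(im,cv2.COLOR_RGB2HSV); m=cv2.inRange(h,np.array(lo),np.array(hi)); k=np.zeros_like(m); a,b,c,d=roi; k[b:d,a:c]=m[b:d,a:c]; return k
def big(m):
    cs,_=cv2.findContours(m,cv2.RETR_EXTERNAL,cv2.CHAIN_APPROX_NONE); return max(cs,key=cv2.contourArea)
E
python3 - <<'E'
from h import *
t=np.load('top0.npy');s=np.load('side0.npy')
def cen(c): m=cv2.moments(c); return np.array([m['m10']/m['m00'],m['m01']/m['m00']])
def show(nm,im,n,lo,hi,roi,z):
    c=big(mask(im,lo,hi,roi)); rc=cv2.minAreaRect(c); print(nm,'cen',cen(c),'rect',rc,'z',onz(n,cen(c),z))
    b=cv2.boxPoints(rc); w=np.array([onz(n,q,z) for q in b]); print(np.round(w,4).tolist(), np.linalg.norm(w-np.roll(w,1,0),axis=1)); return cen(c)
B=((105,90,40),(130,255,255))
l=show('lid',t,'top',*B,(290,180,395,265),.081)
p1=show('pad',t,'top',(20,90,90),(35,255,255),(315,243,360,268),.085)
p2=show('padS',s,'side',(20,90,90),(35,255,255),(370,195,405,222),.085)
print('pad tri',tri(p2,p1))
c1=show('coil',t,'top',(3,90,60),(18,255,255),(205,180,245,245),.040)
c2=show('coilS',s,'side',(3,90,60),(18,255,255),(255,270,335,325),.025); print(tri(c2,c1))
show('reel',t,'top',(45,90,40),(85,255,255),(145,225,185,265),.042)
show('meter',t,'top',(20,90,60),(35,255,255),(415,180,490,225),.04)
show('mug',t,'top',(0,0,0),(180,255,60),(205,115,262,172),.095)
a=cv2.resize(t[180:280,190:400],None,fx=3.8,fy=3.8,interpolation=cv2.INTER_CUBIC);cv2.imwrite('pics/z1.png',a[:,:,::-1])
a=cv2.resize(s[170:330,240:420],None,fx=3.7,fy=3.7,interpolation=cv2.INTER_CUBIC);cv2.imwrite('pics/z2.png',a[:,:,::-1])
E
```

```text
lid cen [341.3391828  223.90468817] rect ((340.2884521484375, 229.5576934814453), (75.70083618164062, 64.52220916748047), 11.309932708740234) z [ 0.51234375 -0.10539274  0.081     ]
[[0.4288, 0.0171, 0.081], [0.6044, -0.0162, 0.081], [0.5649, -0.2229, 0.081], [0.3899, -0.1882, 0.081]] [0.20887088 0.17873684 0.21046726 0.17844917]
pad cen [335.17496807 255.41634738] rect ((335.1153564453125, 255.42308044433594), (16.081523895263672, 9.41357421875), 11.309932708740234) z [ 0.42546486 -0.08871546  0.085     ]
[[0.4169, -0.0644, 0.085], [0.4423, -0.0692, 0.085], [0.434, -0.1128, 0.085], [0.4087, -0.1078, 0.085]] [0.04424459 0.02582061 0.04429361 0.02581183]
padS cen [387.19073084 208.18003565] rect ((387.2500305175781, 208.25), (9.192387580871582, 14.142135620117188), 45.0) z [ 0.42536234 -0.09002287  0.085     ]
[[0.4424, -0.0736, 0.085], [0.4302, -0.1341, 0.085], [0.4076, -0.1061, 0.085], [0.4205, -0.0487, 0.085]] [0.03313568 0.06166798 0.03589705 0.0588138 ]
pad tri (array([ 0.42532818, -0.08872309,  0.0857127 ]), np.float64(0.0003602189807589227))
coil cen [226.54609    212.35561381]
[... 900 characters left out ...]
 0.042]] [0.05218887 0.05781477 0.05220432 0.05768933]
meter cen [453.0198304  202.42452707] rect ((452.56988525390625, 202.38629150390625), (26.056209564208984, 53.07472229003906), 87.87889862060547) z [ 0.57706028 -0.42730649  0.04      ]
[[0.6111, -0.3488, 0.04], [0.6181, -0.5011, 0.04], [0.5433, -0.5031, 0.04], [0.5364, -0.3512, 0.04]] [0.07474112 0.1525042  0.07477423 0.1520265 ]
mug cen [235.57281306 143.85233359] rect ((239.00003051757812, 147.00001525878906), (41.01219177246094, 25.45584487915039), 45.0) z [0.73110022 0.18963951 0.095     ]
[[0.7372, 0.2454, 0.095], [0.788, 0.1965, 0.095], [0.7076, 0.1147, 0.095], [0.6571, 0.1636, 0.095]] [0.11441672 0.07057167 0.11467262 0.07032585]
```

View pics/z1.png

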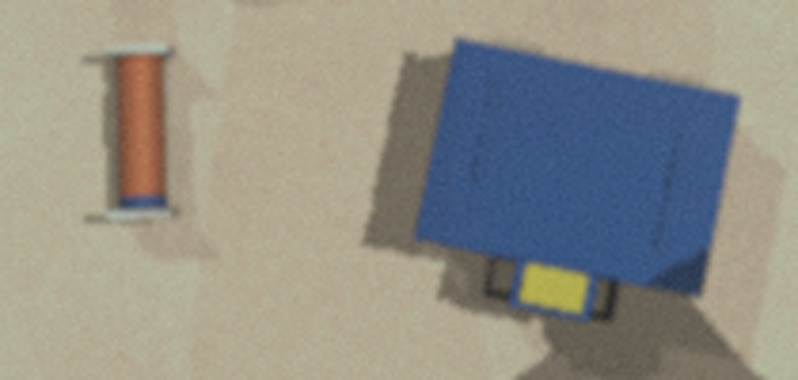

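View pics/z2.png

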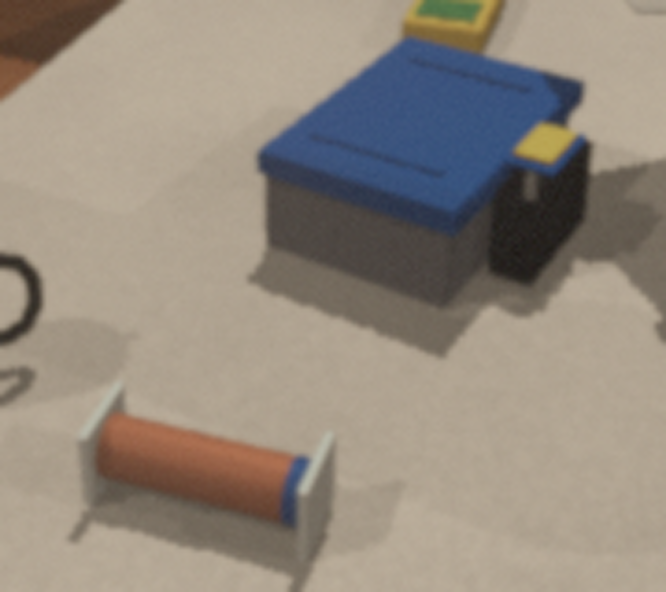

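```bash
cat >> h.py <<'E'
from scipy.spatial.transform import Rotation as Ro, Slerp
def plan(p1,e1,n=None,p0=None,e0=None,grip=-1,dec=1):
    s=r.get_state(); p0=s['tcp_pos'] if p0 is None else np.array(p0); e0=s['eef_rot'] if e0 is None else e0
    A=Ro.from_euler('xyz',e0,degrees=True);B=Ro.from_euler('xyz',e1,degrees=True); p1=np.array(p1)
    D=(A.inv()*B).magnitude()*57.3; L=np.linalg.norm(p1-p0)*1e3
    if n is None: n=int(max(np.ceil(L/40),np.ceil(D/7.5),1))
    S=Slerp([0,1],Ro.concatenate([A,B])); P,Q=p0,A
    for i in range(1,n+1):
        t=i/n; P2=p0+(p1-p0)*t; Q2=S(t); w=(Q.inv()*Q2).as_rotvec(); d=Q.inv().apply(P2-P)*1e3
        print([*np.round(w,3).tolist(),*np.round(d,dec).tolist(),grip]); P,Q=P2,Q2
    print('n',n,'L',L,'D',D)
def C2W(c,x,y,z,yaw):
    a=np.radians(yaw); return np.array([c[0]+x*np.cos(a)-y*np.sin(a),c[1]+x*np.sin(a)+y*np.cos(a),z])
E
python3 - <<'E'
from h import *
z=lambda q:np.array(q)/3.8+[190,180]-.37
L=np.array([onz('top',z(q),.081) for q in[(457,38),(740,97),(700,296),(417,238)]])
print(L.round(4)); 
for a,b in((0,1),(1,2),(2,3),(3,0)):
    d=L[b]-L[a]; print(np.linalg.norm(d),np.degrees(np.arctan2(d[1],d[0])))
pl=L.mean(0); print('lid centre',pl)
for q in[(108,50),(168,50),(112,214),(173,211),(138,50),(142,212)]: print(q,onz('top',z(q),.05).round(4))
t=np.load('top0.npy'); m=mask(t,(3,90,60),(18,255,255),(205,180,245,245)); ys,xs=np.nonzero(m)
for y in range(196,230,4): print(y,xs[ys==y].mean(),end=' ')
# white plates
h=cv2.cvtColor(t,cv2.COLOR_RGB2HSV)
print(); print(t[188:242,226].astype(int).tolist())
E
```

```text
[[ 0.6069 -0.0173  0.081 ]
 [ 0.5655 -0.2247  0.081 ]
 [ 0.4204 -0.1957  0.081 ]
 [ 0.4606  0.0104  0.081 ]]
0.21151461661405868 -101.29468763334117
0.1479356525745752 168.70583282845726
0.21003519764300596 78.96838632888424
0.14890741192669496 -10.72406651576079
lid centre [ 0.51332904 -0.10680835  0.081     ]
(108, 50) [0.598  0.2446 0.05  ]
(168, 50) [0.5984 0.1996 0.05  ]
(112, 214) [0.4755 0.2391 0.05  ]
(173, 211) [0.4781 0.1936 0.05  ]
(138, 50) [0.5982 0.2221 0.05  ]
(142, 212) [0.4772 0.2167 0.05  ]
196 226.5 200 226.5 204 226.5 208 226.5 212 226.5 216 226.5 220 226.5 224 226.5 228 227.0 
[[173, 164, 141], [174, 161, 138], [175, 165, 143], [176, 174, 159], [176, 183, 169], [167, 165, 153], [158, 125, 105], [159, 99, 73], [174, 110, 79], [174, 116, 79], [171, 108, 74], [171, 108, 74], [177, 117, 86], [170, 109, 75], [177, 113, 80], [172, 110, 77], [175, 114, 79], [175, 114, 82], [175, 110, 81], [172, 110, 77], [173, 111, 81], [175, 112, 80], [171, 110, 78], [173, 110, 79], [175, 116, 82], [174, 112, 81], [170, 108, 75], [173, 110, 78], [174, 111, 80], [171, 110, 80], [177, 115, 83], [168, 107, 74], [166, 104, 73], [170, 110, 76], [174, 109, 80], [171, 108, 75], [171, 109, 77], [169, 108, 75], [173, 108, 76], [169, 107, 75], [171, 107, 74], [172, 111, 80], [161, 105, 85], [125, 95, 102], [84, 86, 117], [65, 87, 122], [93, 104, 121], [135, 140, 138], [160, 166, 154], [157, 156, 142], [151, 143, 126], [165, 152, 129], [174, 163, 141], [173, 159, 139]]
```

```bash
python3 - <<'E'
from h import *
plan([.4254,-.0887,.16],[180,0,79])
E
```

```text
[-0.0, -0.0, 0.044, 29.9, 25.1, 4.7, -1]
[-0.0, -0.0, 0.044, 30.9, 23.7, 4.7, -1]
[-0.0, -0.0, 0.044, 32.0, 22.3, 4.7, -1]
[-0.0, -0.0, 0.044, 32.9, 20.9, 4.7, -1]
[-0.0, -0.0, 0.044, 33.8, 19.4, 4.7, -1]
[-0.0, -0.0, 0.044, 34.6, 17.9, 4.7, -1]
[-0.0, -0.0, 0.044, 35.4, 16.4, 4.7, -1]
[-0.0, -0.0, 0.044, 36.1, 14.8, 4.7, -1]
[-0.0, -0.0, 0.044, 36.7, 13.2, 4.7, -1]
[-0.0, -0.0, 0.044, 37.2, 11.6, 4.7, -1]
[-0.0, -0.0, 0.044, 37.7, 9.9, 4.7, -1]
[-0.0, -0.0, 0.044, 38.1, 8.2, 4.7, -1]
[-0.0, -0.0, 0.044, 38.4, 6.5, 4.7, -1]
[-0.0, -0.0, 0.044, 38.7, 4.8, 4.7, -1]
n 14 L 549.7087318876712 D 35.39319742754204
```

>>> step_arm([
  [0,0,0.044,30,25,4,-1],
  [0,0,0.044,31,24,4,-1],
  [0,0,0.044,32,22,4,-1],
  [0,0,0.044,33,21,4,-1],
  [0,0,0.044,34,19,4,-1],
  [0,0,0.044,35,18,4,-1],
  [0,0,0.044,35,16,4,-1],
  [0,0,0.044,36,15,4,-1],
  [0,0,0.044,37,13,4,-1],
  [0,0,0.044,37,12,4,-1],
])

```text
time_s: 1.1
tcp_pos: [0.3853, -0.2286, 0.1801]
eef_rot: [-179.6, -0.3, 87.7]
contact_force: [1.1, -0.7, 0.4]
gripper_width: 0.0137
```

```bash
python3 - <<'E'
from h import *
plan([.4254,-.0887,.16],[180,0,79])
E
```

```text
[-0.002, -0.001, 0.038, 35.3, 8.7, 5.2, -1]
[-0.002, -0.001, 0.038, 35.6, 7.3, 5.1, -1]
[-0.002, -0.001, 0.038, 35.9, 5.9, 5.1, -1]
[-0.002, -0.001, 0.038, 36.1, 4.6, 5.1, -1]
n 4 L 146.87540013732024 D 8.744524039597541
```

>>> step_arm([
  [0,0,0.038,35,9,5,-1],
  [0,0,0.038,35,7,5,-1],
  [0,0,0.038,36,6,5,-1],
  [0,0,0.038,36,5,5,-1],
  [0,0,0,0,0,0,-1],
])

```text
time_s: 1.6
tcp_pos: [0.4269, -0.0804, 0.1597]
eef_rot: [-179.6, -0.3, 78.8]
contact_force: [-0.6, 0.2, 0.2]
gripper_width: 0.0
```

```bash
python3 - <<'E'
from h import *
im=r.capture('side'); cv2.imwrite('pics/s1.png',cv2.resize(im[80:280,250:550],None,fx=2.6,fy=2.6,interpolation=cv2.INTER_CUBIC)[:,:,::-1])
print(r.get_state()['contact_force'])
plan([.4254,-.0887,.10],[180,0,79],n=3)
E
```

```text
[ 0.13613712  0.31457248 -0.25250647]
[-0.002, -0.002, -0.001, -2.5, 0.3, 19.9, -1]
[-0.002, -0.002, -0.001, -2.5, 0.2, 19.9, -1]
[-0.002, -0.002, -0.001, -2.4, 0.2, 19.9, -1]
n 3 L 60.18711055066807 D 0.5100429697845742
```

View pics/s1.png

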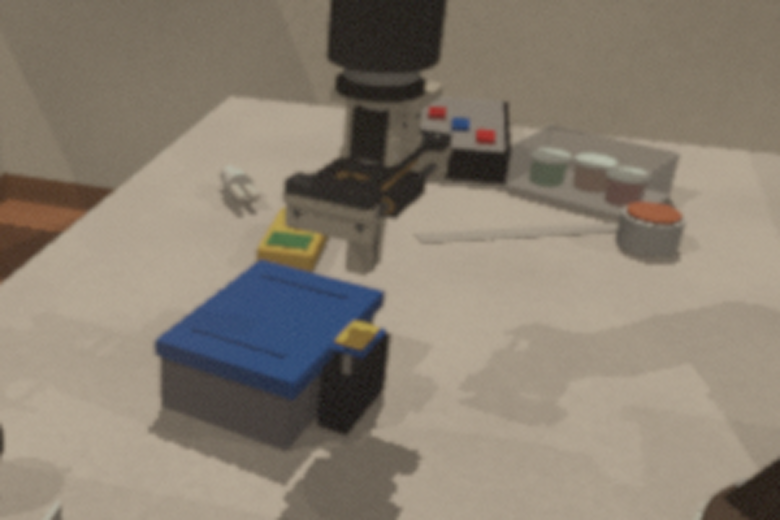

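The shut fingers stand about 70 mm above the pad (crop (357,335)), and the gripper's long side runs along the case's y as intended.

>>> step_arm([
  [0,0,0,-3,0,20,-1],
  [0,0,0,-3,0,20,-1],
  [0,0,0,-2,0,20,-1],
  [0,0,0,0,0,5,-1],
  [0,0,0,0,0,3,-1],
  [0,0,0,0,0,3,-1],
])

```text
time_s: 2.25
tcp_pos: [0.4242, -0.0915, 0.088]
eef_rot: [-179.7, -0.3, 78.9]
contact_force: [-0.3, -0.3, 0.2]
gripper_width: 0.0006
```

>>> step_arm([
  [0,0,0,1,0,2,-1],
  [0,0,0,1,0,1.5,-1],
  [0,0,0,0,0,1.5,-1],
])

```text
time_s: 2.55
tcp_pos: [0.4251, -0.0898, 0.0843]
eef_rot: [-179.8, -0.3, 78.9]
contact_force: [-2.3, 0.7, 4.1]
gripper_width: 0.0006
```

>>> step_arm([
  [0,0,0,0,0,1,-1],
])

```text
time_s: 2.65
tcp_pos: [0.4251, -0.0897, 0.0835]
eef_rot: [-179.8, -0.3, 78.9]
contact_force: [-1.8, 0.0, 4.5]
gripper_width: 0.0002
```

>>> step_arm([
  [0,0,0,0,0,1,-1],
])

```text
time_s: 2.75
tcp_pos: [0.425, -0.0897, 0.0827]
eef_rot: [-179.8, -0.3, 78.9]
contact_force: [-2.8, 0.2, 5.4]
gripper_width: 0.0002
```

>>> step_arm([
  [0,0,0,0,0,1.3,-1],
  [0,0,0,0,0,1.3,-1],
])

```text
time_s: 2.95
tcp_pos: [0.4249, -0.0897, 0.0806]
eef_rot: [-179.8, -0.3, 79.0]
contact_force: [-4.2, 0.3, 8.2]
gripper_width: 0.0002
```

>>> step_arm([
  [0,0,0,0,0,1.3,-1],
  [0,0,0,0,0,0.6,-1],
])

```text
time_s: 3.15
tcp_pos: [0.4249, -0.0897, 0.0794]
eef_rot: [-179.8, -0.3, 79.0]
contact_force: [-4.1, 0.1, 9.7]
gripper_width: 0.0004
```

>>> step_arm([
  [0,0,0,0,0,0,-1],
  [0,0,0,0,-2,-30,-1],
  [0,0,0,0,-5,-50,-1],
  [0,0,0,0,-5,-50,-1],
  [0,0,0,0,0,-50,-1],
  [0,0,0,0,0,-50,-1],
  [0,0,0,0,0,-30,-1],
])

```text
time_s: 3.85
tcp_pos: [0.4119, -0.0883, 0.3428]
eef_rot: [-179.6, -0.2, 79.0]
contact_force: [0.7, 0.1, 0.3]
gripper_width: 0.0002
```

```bash
python3 - <<'E'
from h import *
im=r.capture('side'); cv2.imwrite('pics/s2.png',cv2.resize(im[80:280,250:550],None,fx=2.6,fy=2.6,interpolation=cv2.INTER_CUBIC)[:,:,::-1])
print(r.get_state()['tcp_pos'])
E
```

```text
[ 0.4136074  -0.08872149  0.34702979]
```

View pics/s2.png

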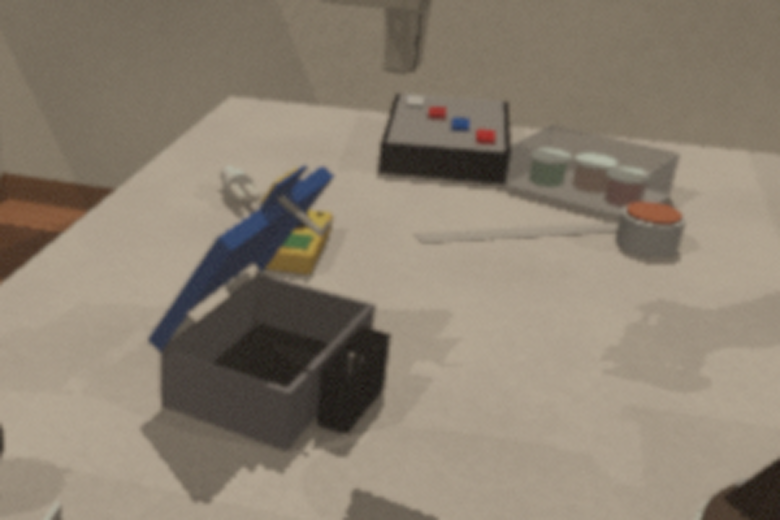

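The lid is springing open, with the striker at crop (300,215). Next I go to the coil, with an 8° tool tilt so the gripper stays clear of the lid and striker later.

```bash
cat >> h.py <<'E'
def tool(yaw,tilt):
    # tool down at yaw, top leaning by tilt deg toward tool +x
    a=np.radians(yaw); R0=Ro.from_euler('xyz',[180,0,yaw],degrees=True)
    ax=np.cross([0,0,1],[np.cos(a),np.sin(a),0]); R=Ro.from_rotvec(np.radians(tilt)*ax)*R0
    u=-R.apply([0,0,1]); return R.as_euler('xyz',degrees=True),u
E
python3 - <<'E'
from h import *
e,u=tool(91.5,8); print(e,u)
plan(np.array([.539,.220,.025])-.011*u+.1*u,e,grip=.7)
E
```

```text
[180.    8.   91.5] [-0.00364313  0.13912541  0.99026807]
[-0.001, -0.013, -0.02, 30.7, 5.6, 21.4, 0.7]
[-0.001, -0.013, -0.02, 30.9, 6.2, 21.0, 0.7]
[-0.001, -0.013, -0.02, 31.0, 6.8, 20.6, 0.7]
[-0.001, -0.013, -0.02, 31.2, 7.4, 20.2, 0.7]
[-0.001, -0.013, -0.02, 31.3, 8.0, 19.8, 0.7]
[-0.001, -0.013, -0.02, 31.4, 8.6, 19.4, 0.7]
[-0.001, -0.013, -0.02, 31.4, 9.2, 19.0, 0.7]
[-0.001, -0.013, -0.02, 31.5, 9.7, 18.6, 0.7]
[-0.001, -0.013, -0.02, 31.5, 10.3, 18.2, 0.7]
[-0.001, -0.013, -0.02, 31.6, 10.9, 17.8, 0.7]
[-0.001, -0.013, -0.02, 31.6, 11.5, 17.4, 0.7]
n 11 L 416.481642023074 D 14.95918737701303
```

>>> step_arm([
  [0,-0.013,-0.02,31,6,15,0.7],
  [0,-0.013,-0.02,31,6,15,0.7],
  [0,-0.013,-0.02,31,7,20,0.7],
  [0,-0.013,-0.02,31,7,22,0.7],
  [0,-0.013,-0.02,31,8,22,0.7],
  [0,-0.013,-0.02,31,9,22,0.7],
  [0,-0.013,-0.02,31,9,20,0.7],
  [0,-0.013,-0.02,31,10,20,0.7],
  [0,-0.013,-0.02,31,10,20,0.7],
  [0,-0.013,-0.02,31,11,18,0.7],
])

```text
time_s: 4.9
tcp_pos: [0.5363, 0.2141, 0.1386]
eef_rot: [179.5, 6.7, 90.7]
contact_force: [1.1, -0.6, 0.6]
gripper_width: 0.0724
```

```bash
python3 - <<'E'
from h import *
e,u=tool(91.5,8)
plan(np.array([.539,.220,.025])-.011*u+.06*u,e,grip=.7,n=4)
t=r.capture('top'); cv2.imwrite('pics/t3.png',cv2.resize(t[100:300,150:450],None,fx=2.6,fy=2.6,interpolation=cv2.INTER_CUBIC)[:,:,::-1])
s=r.capture('side'); cv2.imwrite('pics/s3.png',s[:,:,::-1])
E
```

```text
[0.002, -0.006, -0.004, 5.1, 0.5, 15.8, 0.7]
[0.002, -0.006, -0.004, 5.1, 0.6, 15.8, 0.7]
[0.002, -0.006, -0.004, 5.2, 0.6, 15.7, 0.7]
[0.002, -0.006, -0.004, 5.3, 0.7, 15.7, 0.7]
n 4 L 66.33160292917907 D 1.5752465809499776
```

View pics/t3.png

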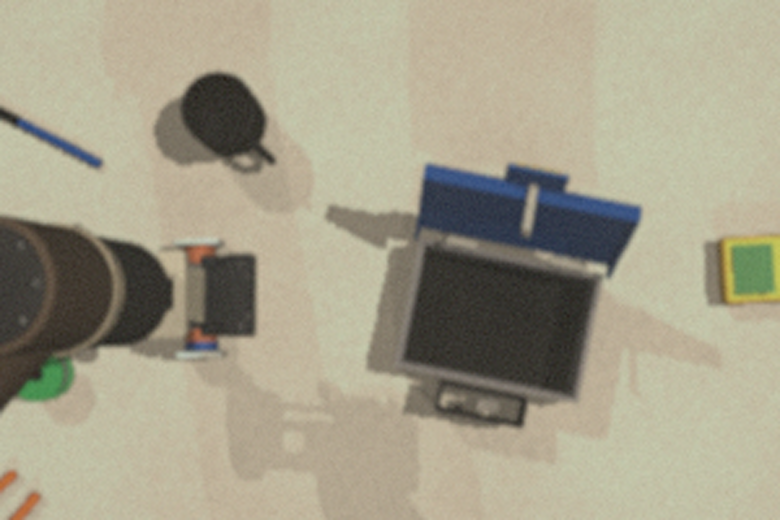

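View pics/s3.png

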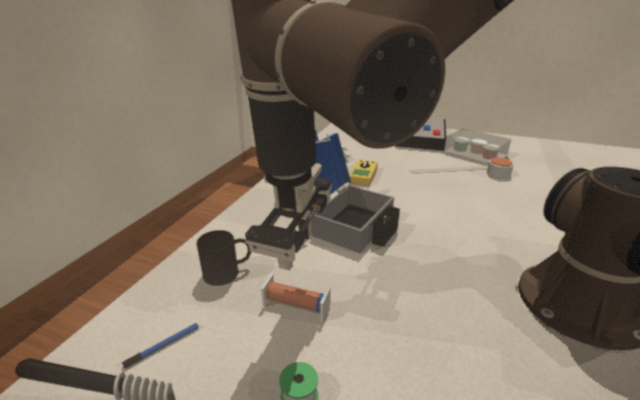

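The lid stands fully open (top crop, striker end about (530,235)) and the gripper straddles the coil, with plates at crop (195,243) and (200,352). Descending.

>>> step_arm([
  [0,-0.006,-0.004,5,0,16,0.7],
  [0,-0.006,-0.004,5,1,16,0.7],
  [0,-0.006,-0.004,5,1,16,0.7],
  [0,-0.006,-0.004,5,1,16,0.7],
  [0,0,0,0,0,5,0.7],
])

```text
time_s: 5.5
tcp_pos: [0.5399, 0.2285, 0.0616]
eef_rot: [179.7, 8.2, 91.9]
contact_force: [0.2, -0.5, -0.1]
gripper_width: 0.0745
```

```bash
python3 - <<'E'
from h import *
e,u=tool(91.5,8)
plan(np.array([.539,.220,.025])-.011*u,e,grip=.7,n=5)
s=r.capture('side'); cv2.imwrite('pics/s4.png',cv2.resize(s[200:350,200:400],None,fx=3.8,fy=3.8,interpolation=cv2.INTER_CUBIC)[:,:,::-1])
E
```

```text
[0.001, 0.001, 0.001, -0.6, -0.3, 9.7, 0.7]
[0.001, 0.001, 0.001, -0.6, -0.3, 9.7, 0.7]
[0.001, 0.001, 0.001, -0.6, -0.3, 9.7, 0.7]
[0.001, 0.001, 0.001, -0.6, -0.3, 9.7, 0.7]
[0.001, 0.001, 0.001, -0.7, -0.2, 9.7, 0.7]
n 5 L 48.51212209996342 D 0.5197317359654963
```

View pics/s4.png

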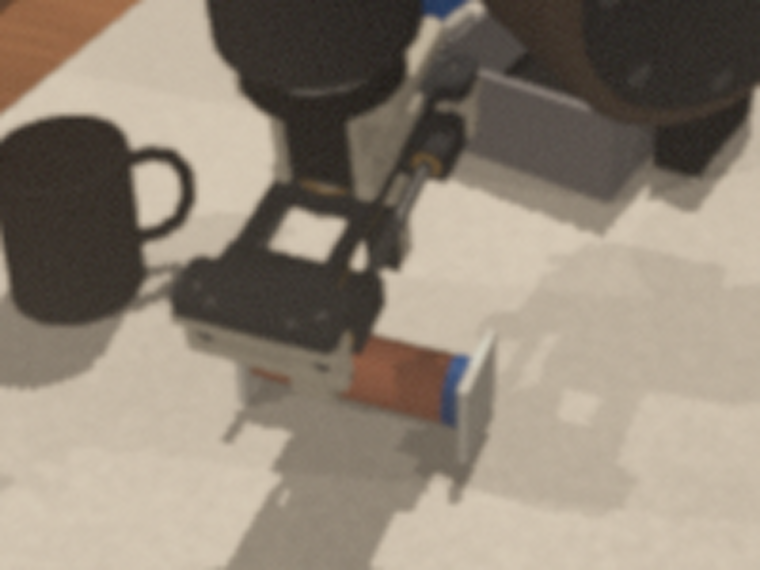

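The gripper is over the winding, between the plates at crop (245,385) and (475,395), well clear of the mug. Lowering to grip.

>>> step_arm([
  [0,0,0,0,0,10,0.7],
  [0,0,0,-1,0,10,0.7],
  [0,0,0,-1,0,10,0.7],
  [0,0,0,-1,0,10,0.7],
  [0,0,0,0,0,8,0.7],
  [0,0,0,0,0,0,0.7],
])

```text
time_s: 6.15
tcp_pos: [0.5412, 0.2172, 0.0127]
eef_rot: [179.6, 8.0, 91.8]
contact_force: [0.8, -0.2, -0.9]
gripper_width: 0.0745
```

>>> step_arm([
  [0,0,0,0,0,0,-0.1],
  [0,0,0,0,0,0,-0.2],
  [0,0,0,0,0,0,-0.3],
  [0,0,0,0,0,0,-0.4],
  [0,0,0,0,0,0,-0.6],
  [0,0,0,0,0,0,-0.6],
], squeeze=30)

```text
time_s: 6.75
tcp_pos: [0.542, 0.2182, 0.0137]
eef_rot: [179.5, 7.9, 91.8]
contact_force: [0.1, -0.5, -1.3]
gripper_width: 0.0351
```

>>> step_arm([
  [0,0,0,0,0,-10,-0.6],
  [0,0,0,0,0,-20,-0.6],
  [0,0,0,0,0,-30,-0.6],
  [0,0,0,0,0,-30,-0.6],
  [0,0,0,0,0,0,-0.6],
])

```text
time_s: 7.25
tcp_pos: [0.5393, 0.23, 0.1065]
eef_rot: [179.7, 8.1, 91.8]
contact_force: [0.2, 1.1, -2.5]
gripper_width: 0.0354
```

```bash
python3 - <<'E'
from h import *
s=r.capture('side'); cv2.imwrite('pics/s5.png',cv2.resize(s[150:350,180:450],None,fx=2.9,fy=2.9,interpolation=cv2.INTER_CUBIC)[:,:,::-1])
t=r.capture('top'); cv2.imwrite('pics/t5.png',cv2.resize(t[160:290,180:400],None,fx=3.6,fy=3.6,interpolation=cv2.INTER_CUBIC)[:,:,::-1])
print(r.get_state()['contact_force'],r.get_state()['gripper_width'],r.get_state()['joints'])
E
```

```text
[ 0.0612398   0.12988437 -2.5538191 ] 0.03528290749865468 [  46.1274155    20.34372236  -20.63522744    7.20355746  -55.01743166
 -138.8493388 ]
```

View pics/s5.png

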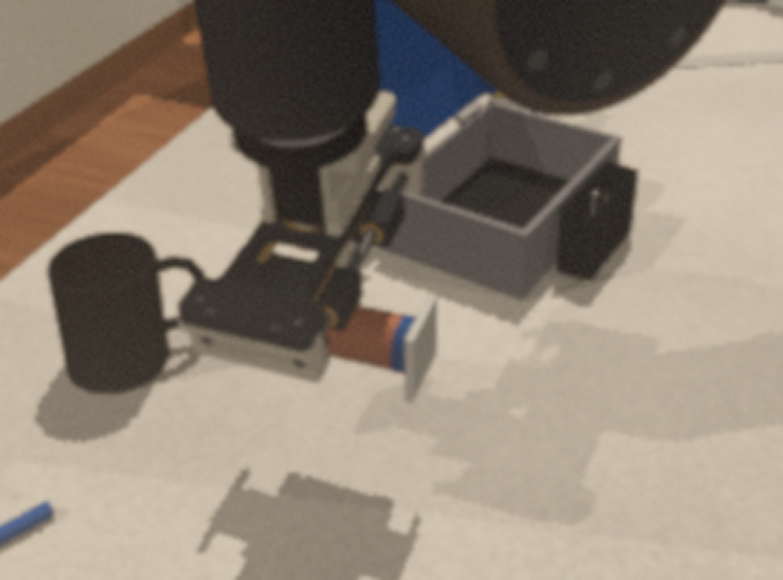

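View pics/t5.png

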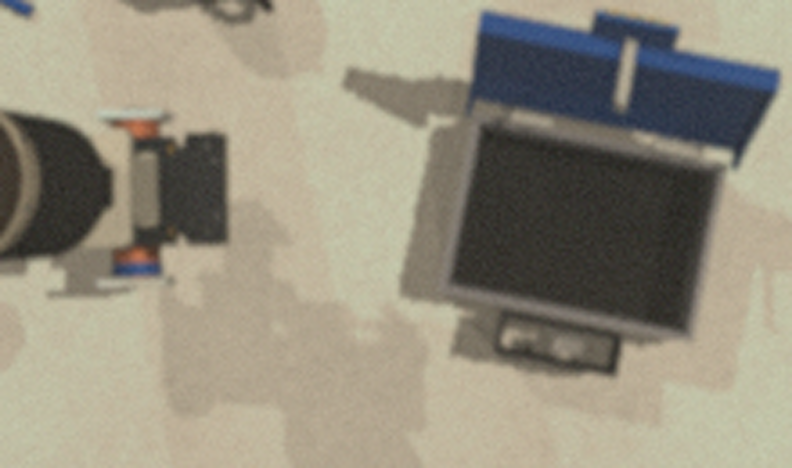

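The coil is held level (weight ≈2.6 N, width 35 mm). In the top crop its plates are at (132,117) and (135,280), and the case rim front corners are near (443,290) and (692,338). I check these against my numbers.

```bash
python3 - <<'E'
from h import *
z=lambda q:np.array(q)/3.6+[180,160]-.36
s=r.get_state();print(s['tcp_pos'],s['eef_rot'])
e,u=tool(91.8,8); zt=s['tcp_pos'][2]+.011*.99+.025
a,b=[onz('top',z(q),zt) for q in((132,117),(135,280))]; print(a,b,'mid',(a+b)/2,'len',np.linalg.norm(a-b),np.degrees(np.arctan2(*(a-b)[1::-1])))
f=[onz('top',z(q),.066) for q in((443,290),(692,338))]; m=sum(f)/2; d=f[0]-f[1]; print(f,np.linalg.norm(d)); yaw=np.degrees(np.arctan2(d[1],d[0]))-90; print('yaw',yaw,'centre',C2W(m,.071,0,0,yaw), C2W([.4254,-.0887],.092,0,0,-11))
E
```

```text
[0.53736179 0.22833492 0.10288441] [179.98311683   8.25204535  91.71961074]
[0.59333471 0.23105585 0.13877441] [0.47315297 0.22633276 0.13877441] mid [0.53324384 0.22869431 0.13877441] len 0.12027451464708053 2.2505450324906335
[array([0.46597781, 0.00170062, 0.066     ]), array([ 0.43055069, -0.19196815,  0.066     ])] 0.19688238946072562
yaw -10.366294855723922 centre [ 0.51810535 -0.10790954  0.        ] [ 0.5157097  -0.10625443  0.        ]
```

```bash
python3 - <<'E'
from h import *
c=[.5165,-.107];e,u=tool(169,8)
A=np.array([.46,.10,.16]); B=C2W(c,-.035,0,.16,-11)-.011*u
print(A,B,e)
plan(A,e,grip=-.6,n=11)
plan(B,e,p0=A,e0=e,grip=-.6)
E
```

```text
[0.46 0.1  0.16] [ 0.48364583 -0.1006138   0.14910705] [180.   8. 169.]
[-0.017, 0.0, -0.121, -12.1, -7.4, -3.5, -0.6]
[-0.017, 0.0, -0.121, -11.1, -8.7, -3.6, -0.6]
[-0.017, 0.0, -0.121, -10.0, -9.9, -3.8, -0.6]
[-0.017, 0.0, -0.121, -8.7, -11.0, -4.0, -0.6]
[-0.017, 0.0, -0.121, -7.3, -11.9, -4.2, -0.6]
[-0.017, 0.0, -0.121, -5.8, -12.6, -4.4, -0.6]
[-0.017, 0.0, -0.121, -4.2, -13.2, -4.6, -0.6]
[-0.017, 0.0, -0.121, -2.6, -13.5, -4.9, -0.6]
[-0.017, 0.0, -0.121, -1.0, -13.6, -5.1, -0.6]
[-0.017, 0.0, -0.121, 0.7, -13.5, -5.3, -0.6]
[-0.017, 0.0, -0.121, 2.3, -13.3, -5.6, -0.6]
n 11 L 160.36485917242308 D 77.2840435000057
[0.0, 0.0, -0.0, -9.9, -32.1, 3.2, -0.6]
[0.0, 0.0, 0.0, -9.9, -32.1, 3.2, -0.6]
[0.0, 0.0, 0.0, -9.9, -32.1, 3.2, -0.6]
[0.0, 0.0, 0.0, -9.9, -32.1, 3.2, -0.6]
[0.0, 0.0, 0.0, -9.9, -32.1, 3.2, -0.6]
[0.0, 0.0, 0.0, -9.9, -32.1, 3.2, -0.6]
n 6 L 202.29601163618068 D 0.0
```

>>> step_arm([
  [-0.017,0,-0.121,-12,-7,-4,-0.6],
  [-0.017,0,-0.121,-11,-9,-4,-0.6],
  [-0.017,0,-0.121,-10,-10,-4,-0.6],
  [-0.017,0,-0.121,-9,-11,-4,-0.6],
  [-0.017,0,-0.121,-7,-12,-4,-0.6],
  [-0.017,0,-0.121,-6,-13,-4,-0.6],
  [-0.017,0,-0.121,-4,-13,-5,-0.6],
  [-0.017,0,-0.121,-3,-13,-5,-0.6],
  [-0.017,0,-0.121,-1,-13,-5,-0.6],
  [-0.017,0,-0.121,1,-13,-5,-0.6],
])

```text
time_s: 8.35
tcp_pos: [0.4583, 0.1011, 0.1445]
eef_rot: [-178.4, 7.1, 164.5]
contact_force: [-0.2, -0.5, -2.7]
gripper_width: 0.0352
```

```bash
python3 - <<'E'
from h import *
c=[.5165,-.107];e,u=tool(169,8)
B=C2W(c,-.035,0,.16,-11)-.011*u
print(r.get_state()['tcp_pos'],r.get_state()['eef_rot'])
plan(B,e,grip=-.6,n=9)
E
```

```text
[0.45831021 0.10112716 0.14452907] [-178.44834323    7.14153702  164.4861973 ]
[-0.004, -0.002, -0.009, -8.7, -20.8, 1.1, -0.6]
[-0.004, -0.002, -0.009, -8.5, -20.9, 1.1, -0.6]
[-0.004, -0.002, -0.009, -8.3, -21.0, 1.0, -0.6]
[-0.004, -0.002, -0.009, -8.2, -21.1, 0.9, -0.6]
[-0.004, -0.002, -0.009, -8.0, -21.1, 0.9, -0.6]
[-0.004, -0.002, -0.009, -7.8, -21.2, 0.8, -0.6]
[-0.004, -0.002, -0.009, -7.6, -21.3, 0.7, -0.6]
[-0.004, -0.002, -0.009, -7.4, -21.3, 0.6, -0.6]
[-0.004, -0.002, -0.009, -7.2, -21.4, 0.6, -0.6]
n 9 L 203.37714556111845 D 5.036531143915018
```

>>> step_arm([
  [-0.004,-0.002,-0.01,-9,-21,0,-0.6],
  [-0.004,-0.002,-0.01,-8,-21,0,-0.6],
  [-0.004,-0.002,-0.01,-8,-21,0,-0.6],
  [-0.004,-0.002,-0.01,-8,-21,0,-0.6],
  [-0.004,-0.002,-0.01,-8,-21,0,-0.6],
  [-0.004,-0.002,-0.01,-8,-21,0,-0.6],
  [-0.004,-0.002,-0.01,-8,-21,0,-0.6],
  [-0.004,-0.002,-0.01,-7,-21,0,-0.6],
  [0,0,0,-7,-21,0,-0.6],
  [0,0,0,0,0,0,-0.6],
])

```text
time_s: 9.35
tcp_pos: [0.4718, -0.1122, 0.1464]
eef_rot: [-179.2, 6.8, 169.5]
contact_force: [-0.6, -0.9, -1.8]
gripper_width: 0.0355
```

```bash
python3 - <<'E'
from h import *
c=[.5165,-.107];e,u=tool(169,8)
D=C2W(c,-.012,0,.09,-11)-.011*u
plan(D,e,grip=-.6,n=5)
s=r.capture('side'); cv2.imwrite('pics/s6.png',cv2.resize(s[100:280,250:490],None,fx=3.2,fy=3.2,interpolation=cv2.INTER_CUBIC)[:,:,::-1])
t=r.capture('top'); cv2.imwrite('pics/t6.png',cv2.resize(t[150:300,250:450],None,fx=3.6,fy=3.6,interpolation=cv2.INTER_CUBIC)[:,:,::-1])
E
```

```text
[-0.003, -0.004, 0.002, -4.9, 2.9, 14.1, -0.6]
[-0.003, -0.004, 0.002, -4.8, 2.9, 14.1, -0.6]
[-0.003, -0.004, 0.002, -4.7, 2.8, 14.1, -0.6]
[-0.003, -0.004, 0.002, -4.7, 2.8, 14.2, -0.6]
[-0.003, -0.004, 0.002, -4.6, 2.8, 14.2, -0.6]
n 5 L 75.94170811111039 D 1.5293804387269367
```

View pics/s6.png

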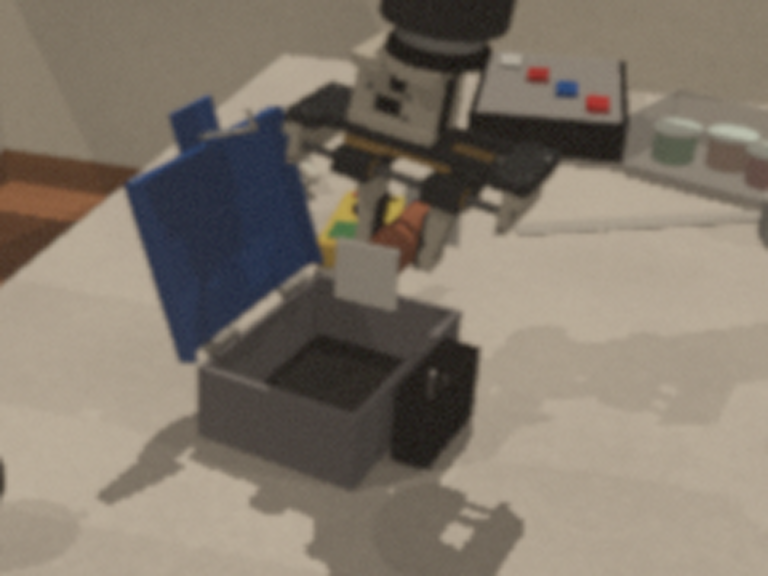

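View pics/t6.png

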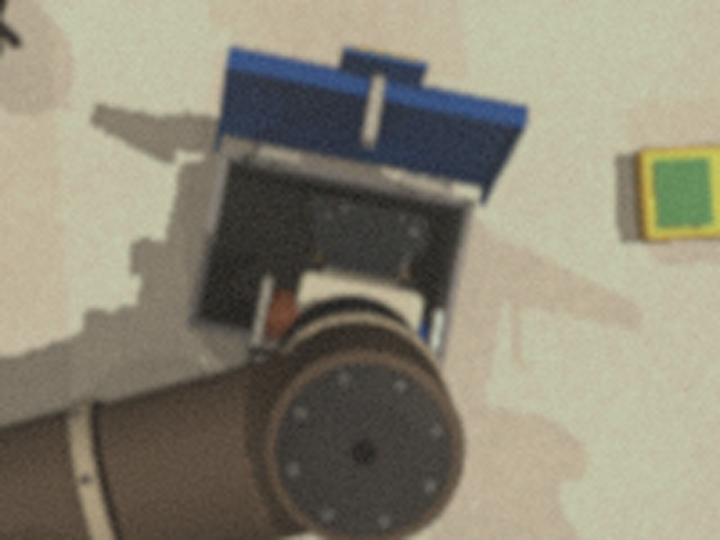

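The coil hangs level above the case. The gripper's edge is clear of the striker (top crop: striker end (370,145), body edge about y=195), and the coil is about 14 mm too far to -y, which the plan corrects.

>>> step_arm([
  [-0.003,-0.004,0.002,-1,3,12,-0.6],
  [-0.003,-0.004,0.002,-5,3,14,-0.6],
  [-0.003,-0.004,0.002,-5,3,14,-0.6],
  [-0.003,-0.004,0.002,-5,3,14,-0.6],
  [-0.003,-0.004,0.002,-5,3,0,-0.6],
  [0,0,0,0,0,0,-0.6],
])

```text
time_s: 10.05
tcp_pos: [0.4996, -0.0984, 0.0917]
eef_rot: [179.9, 7.7, 169.1]
contact_force: [0.3, -0.7, -1.9]
gripper_width: 0.0352
```

```bash
python3 - <<'E'
from h import *
c=[.5165,-.107];e,u=tool(169,8)
D=C2W(c,-.012,.003,.045,-11)-.011*u
plan(D,e,grip=-.6,n=5)
s=r.capture('side'); cv2.imwrite('pics/s7.png',cv2.resize(s[100:280,250:490],None,fx=3.2,fy=3.2,interpolation=cv2.INTER_CUBIC)[:,:,::-1])
t=r.capture('top'); cv2.imwrite('pics/t7.png',cv2.resize(t[150:300,250:450],None,fx=3.6,fy=3.6,interpolation=cv2.INTER_CUBIC)[:,:,::-1])
E
```

```text
[0.0, -0.001, 0.0, 0.0, -0.5, 11.6, -0.6]
[0.0, -0.001, 0.0, 0.0, -0.5, 11.6, -0.6]
[0.0, -0.001, 0.0, 0.0, -0.5, 11.6, -0.6]
[0.0, -0.001, 0.0, 0.0, -0.5, 11.6, -0.6]
[0.0, -0.001, 0.0, 0.1, -0.5, 11.6, -0.6]
n 5 L 58.13676781087069 D 0.30507491321069286
```

View pics/s7.png

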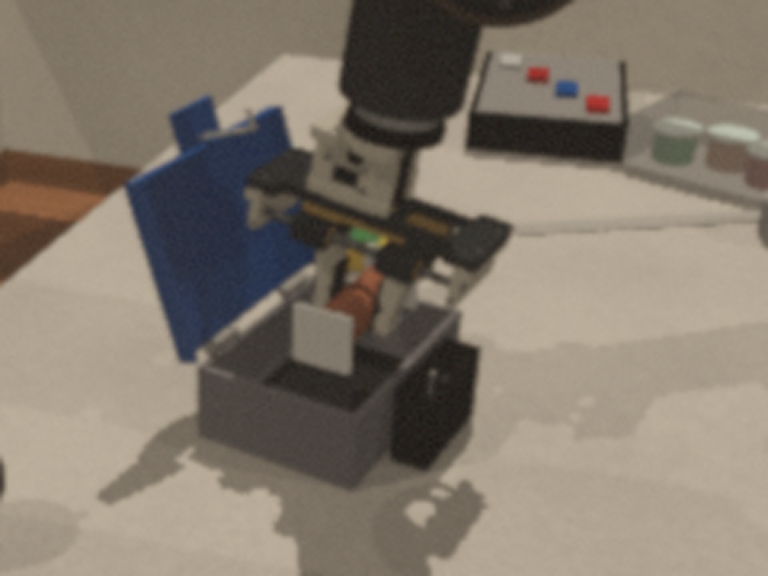

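View pics/t7.png

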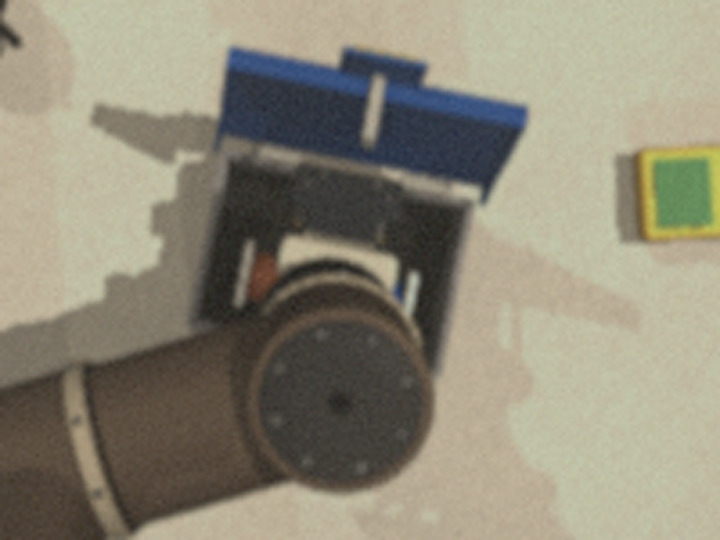

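The coil sits centred between the case walls (plates at top crop (243,273) and (408,300)), clear of the lid. Lowering further.

>>> step_arm([
  [0,0,0,0,0,10,-0.6],
  [0,0,0,0,0,12,-0.6],
  [0,0,0,0,0,12,-0.6],
  [0,0,0,0,0,10,-0.6],
  [0,0,0,0,0,8,-0.6],
  [0,0,0,0,0,2,-0.6],
])

```text
time_s: 10.75
tcp_pos: [0.5075, -0.0996, 0.0376]
eef_rot: [179.8, 8.0, 169.1]
contact_force: [0.2, 0.2, -3.5]
gripper_width: 0.0354
```

>>> step_arm([
  [0,0,0,1,0,5,-0.6],
  [0,0,0,1,0,5,-0.6],
  [0,0,0,0,0,4,-0.6],
  [0,0,0,0,0,1,-0.6],
])

```text
time_s: 11.15
tcp_pos: [0.508, -0.0995, 0.0217]
eef_rot: [179.8, 8.0, 169.1]
contact_force: [-0.9, -0.2, -0.7]
gripper_width: 0.0354
```

>>> step_arm([
  [0,0,0,0,0,1,-0.6],
  [0,0,0,0,0,1,-0.6],
])

```text
time_s: 11.35
tcp_pos: [0.5082, -0.0996, 0.0197]
eef_rot: [179.8, 8.0, 169.1]
contact_force: [-2.4, 0.5, 2.3]
gripper_width: 0.0355
```

>>> step_arm([
  [0,0,0,0,0,0,-0.05],
  [0,0,0,0,0,0,-0.05],
  [0,0,0,0,0,0,-0.05],
  [0,0,0,0,0,0,-0.05],
])

```text
time_s: 11.75
tcp_pos: [0.5092, -0.0995, 0.0211]
eef_rot: [179.8, 8.2, 169.1]
contact_force: [-1.0, -0.2, 1.5]
gripper_width: 0.0414
```

```bash
python3 - <<'E'
from h import *
s=r.capture('side'); cv2.imwrite('pics/s8.png',cv2.resize(s[100:280,250:490],None,fx=3.2,fy=3.2,interpolation=cv2.INTER_CUBIC)[:,:,::-1])
print(r.get_state()['contact_force'],r.get_state()['gripper_width'])
E
```

```text
[-1.40283789 -0.03949423  1.24796675] 0.041834144339039016
```

View pics/s8.png

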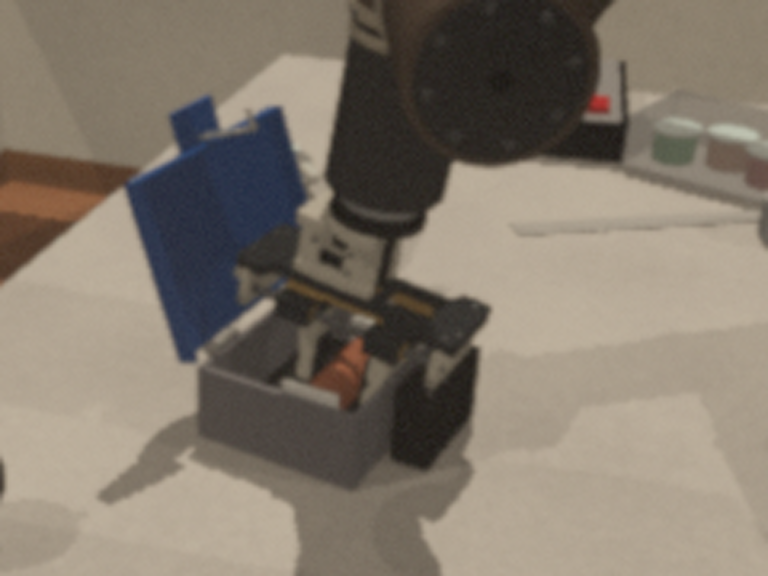

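>>> step_arm([
  [0,0,0,1.5,0,0,-0.02],
  [0,0,0,0,0,-1,-0.02],
  [0,0,0,0,0,0,-0.02],
])

```text
time_s: 12.1
tcp_pos: [0.5087, -0.0989, 0.0224]
eef_rot: [179.7, 8.3, 169.1]
contact_force: [-0.1, -0.7, 0.4]
gripper_width: 0.0433
```

Now free. Lifting out along the tool axis.

>>> step_arm([
  [0,0,0,0,0,-3,-0.02],
  [0,0,0,0,0,-4,-0.02],
  [0,0,0,0,0,-8,-0.02],
])

```text
time_s: 12.4
tcp_pos: [0.5057, -0.0987, 0.037]
eef_rot: [179.8, 8.2, 169.1]
contact_force: [0.3, -0.1, 0.5]
gripper_width: 0.0427
```

>>> step_arm([
  [0,0,0,0,0,-15,-0.02],
  [0,0,0,0,0,-25,-0.02],
  [0,0,0,0,0,-35,-0.02],
  [0,0,0,2,0,-40,-0.02],
  [0,0,0,5,0,-45,-0.1],
  [0,0,0,5,0,-45,-0.4],
  [0,0,0,5,0,-45,-1],
  [0,0,0,0,0,-40,-1],
  [0,0,0,0,0,0,-1],
])

```text
time_s: 13.3
tcp_pos: [0.4429, -0.0891, 0.3397]
eef_rot: [179.6, 8.3, 169.1]
contact_force: [-0.4, 0.7, -0.1]
gripper_width: 0.0132
```

```bash
python3 - <<'E'
from h import *
s=r.capture('side'); cv2.imwrite('pics/s9.png',cv2.resize(s[100:280,250:490],None,fx=3.2,fy=3.2,interpolation=cv2.INTER_CUBIC)[:,:,::-1])
t=r.capture('top'); cv2.imwrite('pics/t9.png',cv2.resize(t[150:300,250:450],None,fx=3.6,fy=3.6,interpolation=cv2.INTER_CUBIC)[:,:,::-1])
print(r.get_state())
E
```

```text
{'time_s': 13.4, 'joints': array([ 16.95002985, -10.28593749, -21.92535991,   3.57090439,
       -71.19909823, -28.7471713 ]), 'qd': array([-0.1580998 ,  2.2564485 , -2.8096771 , -0.62790064,  1.08305461,
       -0.00652689]), 'joint_torque': array([ 4.14313772e-02, -1.82972521e+01,  3.27244699e+01,  7.90899217e+00,
        1.87039012e-01,  1.25632234e-02]), 'tcp_pos': array([ 0.44141395, -0.08888979,  0.33448854]), 'eef_rot': array([179.64256844,   7.93808545, 169.11764035]), 'contact_force': array([ 0.1946507 ,  0.54772018, -0.38888457]), 'moment': array([0.10519148, 0.57912253, 0.02662284]), 'gripper_width': 0.005085758594002955}
```

View pics/s9.png

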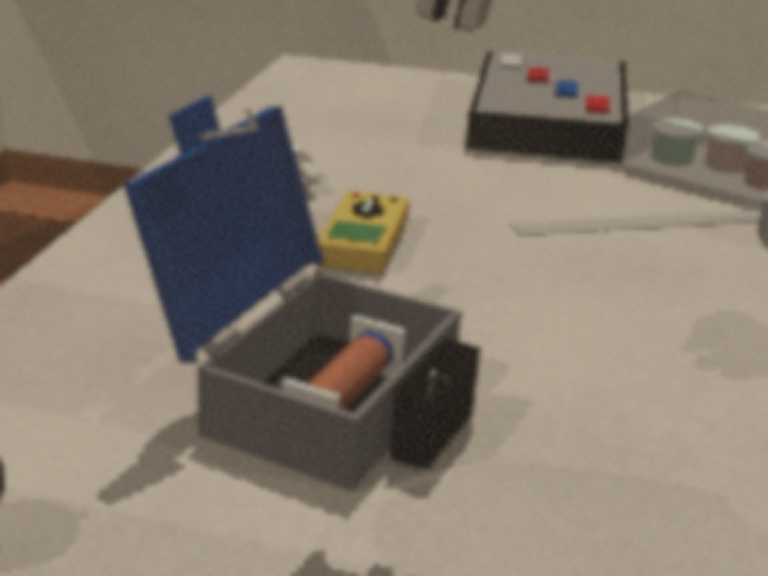

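View pics/t9.png

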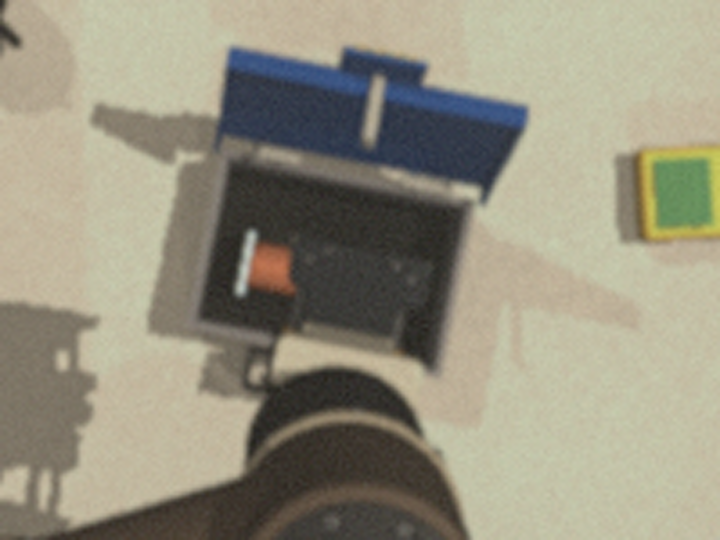

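The coil lies flat on the case floor, off the walls (side crop plates (310,393) and (378,335)), and the meter is undisturbed. Now I move behind the lid.

```bash
python3 - <<'E'
from h import *
c=[.5165,-.107];e,u=tool(259,0)
A=C2W(c,.20,0,.34,-11); print(A)
plan(A,e,n=14)
E
```

```text
[ 0.71282544 -0.1451618   0.34      ]
[-0.007, 0.008, -0.112, -19.7, -0.3, 2.3, -1]
[-0.007, 0.008, -0.112, -19.5, -2.5, 2.2, -1]
[-0.007, 0.008, -0.112, -19.1, -4.7, 2.0, -1]
[-0.007, 0.008, -0.112, -18.5, -6.8, 1.8, -1]
[-0.007, 0.008, -0.112, -17.6, -8.8, 1.6, -1]
[-0.007, 0.008, -0.112, -16.6, -10.8, 1.4, -1]
[-0.007, 0.008, -0.112, -15.3, -12.6, 1.2, -1]
[-0.007, 0.008, -0.112, -13.8, -14.2, 0.9, -1]
[-0.007, 0.008, -0.112, -12.1, -15.7, 0.7, -1]
[-0.007, 0.008, -0.112, -10.3, -16.9, 0.5, -1]
[-0.007, 0.008, -0.112, -8.3, -18.0, 0.3, -1]
[-0.007, 0.008, -0.112, -6.3, -18.8, 0.1, -1]
[-0.007, 0.008, -0.112, -4.2, -19.4, -0.1, -1]
[-0.007, 0.008, -0.112, -2.0, -19.7, -0.2, -1]
n 14 L 277.2383616601571 D 90.139942544607
```

>>> step_arm([
  [-0.007,0.008,-0.112,-20,0,0,-1],
  [-0.007,0.008,-0.112,-19,-3,0,-1],
  [-0.007,0.008,-0.112,-19,-5,0,-1],
  [-0.007,0.008,-0.112,-18,-7,0,-1],
  [-0.007,0.008,-0.112,-18,-9,0,-1],
  [-0.007,0.008,-0.112,-17,-11,0,-1],
  [-0.007,0.008,-0.112,-15,-13,0,-1],
  [-0.007,0.008,-0.112,-14,-14,0,-1],
  [-0.007,0.008,-0.112,-12,-16,0,-1],
  [-0.007,0.008,-0.112,-10,-17,0,-1],
])

```text
time_s: 14.4
tcp_pos: [0.633, -0.1284, 0.3343]
eef_rot: [-180.0, 1.2, -124.1]
contact_force: [0.4, 0.5, 0.4]
gripper_width: 0.0001
```

```bash
python3 - <<'E'
from h import *
c=[.5165,-.107];e,u=tool(259,0)
A=C2W(c,.20,0,.34,-11); print(r.get_state()['tcp_pos'])
plan(A,e)
E
```

```text
[ 0.63300382 -0.12842964  0.33433971]
[-0.001, 0.005, -0.101, -7.7, -18.9, -1.2, -1]
[-0.001, 0.005, -0.101, -5.8, -19.6, -1.3, -1]
[-0.001, 0.005, -0.101, -3.8, -20.0, -1.3, -1]
[-0.001, 0.005, -0.101, -1.8, -20.3, -1.4, -1]
n 4 L 81.75263790460441 D 23.115576545347547
```

>>> step_arm([
  [0,0.005,-0.101,-8,-19,-1,-1],
  [0,0.005,-0.101,-6,-20,-1,-1],
  [0,0.005,-0.101,-4,-20,-1,-1],
  [0,0.005,-0.101,-2,-20,-1,-1],
  [0,0,0,0,-5,0,-1],
  [0,0,0,0,0,0,-1],
])

```text
time_s: 15.0
tcp_pos: [0.7203, -0.1454, 0.3209]
eef_rot: [178.8, -0.2, -100.0]
contact_force: [0.8, 0.0, 0.9]
gripper_width: 0.0006
```

```bash
python3 - <<'E'
from h import *
c=[.5165,-.107];e,u=tool(259,0)
A=C2W(c,.205,0,.205,-11); st=r.get_state(); print(st['tcp_pos'],st['eef_rot'],st['joints'])
plan(A,e)
s=r.capture('side'); cv2.imwrite('pics/s10.png',s[:,:,::-1])
E
```

```text
[ 0.72025703 -0.145448    0.32086916] [ 1.78824310e+02 -1.56616361e-01 -9.99673491e+01] [  3.64775298  25.16978224  19.71950635  -0.12489995 -85.72925184
  76.39387437]
[0.007, -0.001, 0.006, 0.3, -0.0, 38.6, -1]
[0.007, -0.001, 0.006, 0.3, 0.3, 38.6, -1]
[0.007, -0.001, 0.006, 0.3, 0.5, 38.6, -1]
n 3 L 115.89856041466562 D 1.5716713121564099
```

View pics/s10.png

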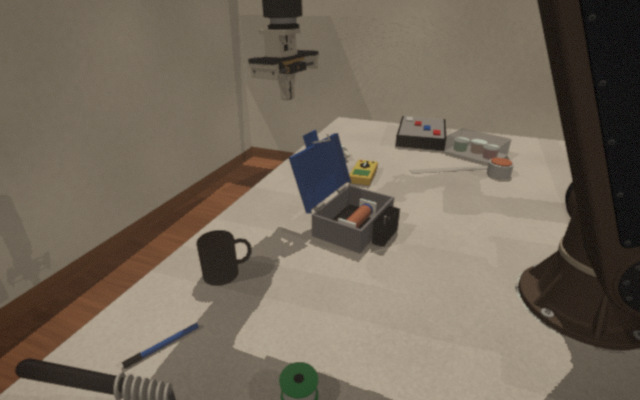

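The gripper is behind and above the lid (lid at (322,172), tool tip (287,98)). Descending behind it.

>>> step_arm([
  [0.007,0,0.006,0,0,35,-1],
  [0.007,0,0.006,0,0,35,-1],
  [0.007,0,0.006,0,0,35,-1],
  [0,0,0,0,0,5,-1],
  [0,0,0,0,0,0,-1],
])

```text
time_s: 15.55
tcp_pos: [0.7149, -0.1452, 0.2101]
eef_rot: [-179.8, -0.1, -101.5]
contact_force: [0.0, 0.0, 1.4]
gripper_width: 0.0001
```

```bash
python3 - <<'E'
from h import *
st=r.get_state(); print(st['tcp_pos'],st['eef_rot'])
t=r.capture('top'); cv2.imwrite('pics/t11.png',cv2.resize(t[100:300,250:450],None,fx=3,fy=3,interpolation=cv2.INTER_CUBIC)[:,:,::-1])
s=r.capture('side'); cv2.imwrite('pics/s11.png',cv2.resize(s[60:260,220:440],None,fx=3,fy=3,interpolation=cv2.INTER_CUBIC)[:,:,::-1])
E
```

```text
[ 0.71485442 -0.14524216  0.21005566] [-1.79832011e+02 -1.13667724e-01 -1.01502027e+02]
```

View pics/t11.png

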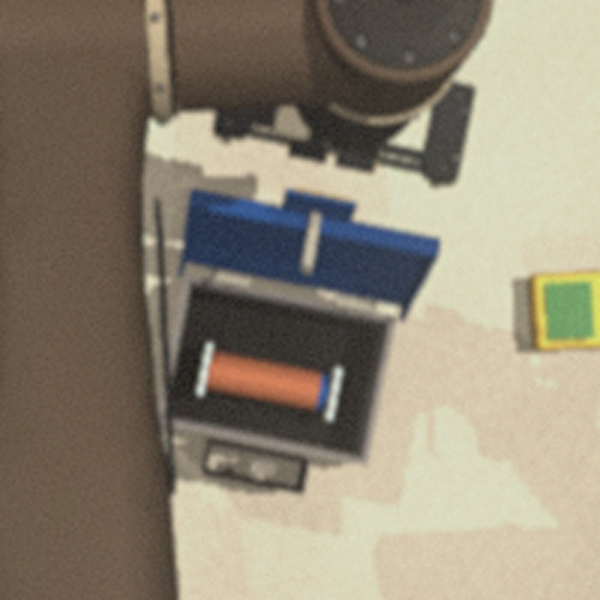

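View pics/s11.png

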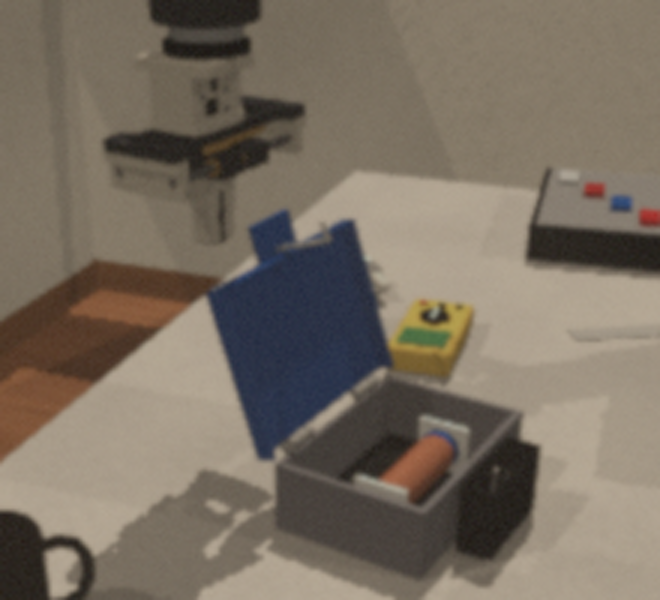

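Clear gap behind the tongue, and the coil is seen flat in the case (top crop (268,380)). Raise to z≈0.226 so the tip lands on the pad, then approach slowly.

>>> step_arm([
  [0,0,-0.008,0,0,-15,-1],
  [0,0,0,0,12,0,-1],
  [0,0,0,0,12,0,-1],
  [0,0,0,0,6,0,-1],
  [0,0,0,0,4,0,-1],
])

```text
time_s: 16.15
tcp_pos: [0.6842, -0.1389, 0.2354]
eef_rot: [-179.1, -0.0, -101.0]
contact_force: [0.2, 0.1, -0.4]
gripper_width: 0.0001
```

```bash
cat >> h.py <<'E'
CC=np.array([.5165,-.107]);YAW=-11
def W2C(p):
    a=np.radians(YAW); d=np.asarray(p)[:2]-CC; return np.array([d[0]*np.cos(a)+d[1]*np.sin(a),-d[0]*np.sin(a)+d[1]*np.cos(a),p[2]])*1e3
def st():
    s=r.get_state(); print('t',round(s['time_s'],2),'case mm',W2C(s['tcp_pos']).round(1),'F',s['contact_force'].round(1),s['eef_rot'].round(1))
def P(th,rho=168,h=15): return np.array([74-rho*np.cos(th)+h*np.sin(th),70+rho*np.sin(th)+h*np.cos(th)])
E
python3 - <<'E'
from h import *
st()
for th in np.arange(1.9,-.01,-.1): print(round(th,1),P(th).round(1))
E
```

```text
t 16.15 case mm [170.7   0.7 235.4] F [ 0.2  0.1 -0.4] [-179.1   -0.  -101. ]
1.9 [142.5 224.1]
1.8 [126.8 230.2]
1.7 [110.5 234.7]
1.6 [ 93.9 237.5]
1.5 [ 77.1 238.6]
1.4 [ 60.2 238.1]
1.3 [ 43.5 235.9]
1.2 [ 27.1 232. ]
1.1 [ 11.2 226.5]
1.0 [ -4.1 219.5]
0.9 [-18.7 210.9]
0.8 [-32.3 201. ]
0.7 [-44.8 189.7]
0.6 [-56.2 177.2]
0.5 [-66.2 163.7]
0.4 [-74.9 149.2]
0.3 [-82.1 134. ]
0.2 [-87.7 118.1]
0.1 [-91.7 101.7]
-0.0 [-94.  85.]
```

>>> step_arm([
  [0,0,0,0,2,6,-1],
  [0,0,0,0,3,4,-1],
  [0,0,0,0,3,0,-1],
  [0,0,0,0,3,0,-1],
])

```text
time_s: 16.55
tcp_pos: [0.6728, -0.1366, 0.2246]
eef_rot: [-179.0, -0.0, -101.0]
contact_force: [0.1, -1.1, -0.8]
gripper_width: 0.0002
```

```bash
python3 -c "
from h import *
st()"
```

```text
t 16.55 case mm [159.1   0.8 224.6] F [ 0.1 -1.1 -0.8] [-179.   -0. -101.]
```

>>> step_arm([
  [0,0,0,0,4,0,-1],
  [0,0,0,0,4,0,-1],
  [0,0,0,0,4,0,-1],
  [0,0,0,0,4,0,-1],
])

```text
time_s: 16.95
tcp_pos: [0.658, -0.1336, 0.2252]
eef_rot: [-178.8, -0.0, -101.0]
contact_force: [1.4, -0.3, 1.7]
gripper_width: 0.0004
```

>>> step_arm([
  [0,0,0,0,5,0,-1],
  [0,0,0,0,6,0,-1],
  [0,0,0,0,7,0,-1],
])

```text
time_s: 17.25
tcp_pos: [0.6394, -0.13, 0.2252]
eef_rot: [-178.8, -0.0, -101.0]
contact_force: [2.3, -0.8, 1.0]
gripper_width: 0.0005
```

>>> step_arm([
  [0,0,0,0,8,0,-1],
  [0,0,0,0,9,0,-1],
  [0,0,0,0,10,0,-1],
  [0,0,0,0,10,-1,-1],
  [0,0,0,0,10,-1,-1],
])

```text
time_s: 17.75
tcp_pos: [0.5884, -0.1201, 0.2256]
eef_rot: [-178.8, 0.0, -101.0]
contact_force: [1.5, -0.5, -0.7]
gripper_width: 0.0005
```

```bash
python3 - <<'E'
from h import *
st()
s=r.capture('side'); cv2.imwrite('pics/s12.png',cv2.resize(s[60:260,220:440],None,fx=3,fy=3,interpolation=cv2.INTER_CUBIC)[:,:,::-1])
E
```

```text
t 17.75 case mm [ 73.1   0.9 225.6] F [ 1.5 -0.5 -0.7] [-178.8    0.  -101. ]
```

View pics/s12.png

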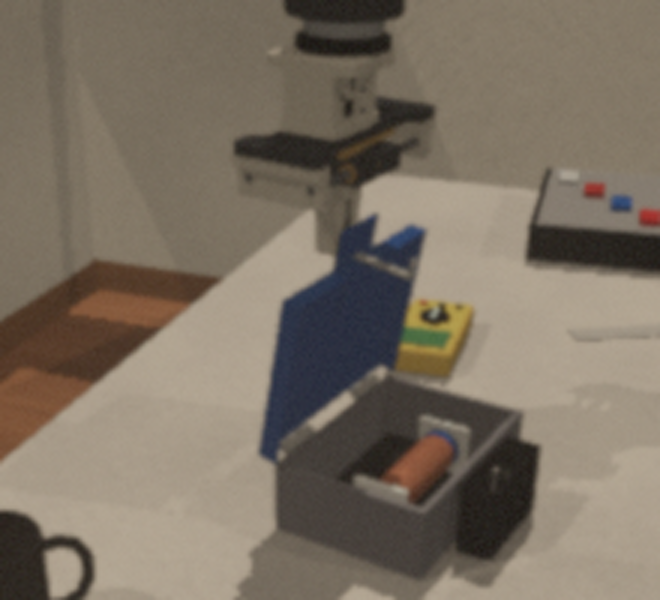

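The lid is past upright (leaning to the case) with the finger behind the tongue (crop (340,230)), and forces are only ~2 N. I continue along the arc.

>>> step_arm([
  [0,0,0,0,11,0,-1],
  [0,0,0,0,11,0,-1],
  [0,0,0,0,11,0,-1],
  [0,0,0,0,10,4,-1],
  [0,0,0,0,10,4,-1],
  [0,0,0,0,10,4,-1],
])

```text
time_s: 18.4
tcp_pos: [0.5215, -0.107, 0.2126]
eef_rot: [-178.7, 0.0, -101.0]
contact_force: [2.1, -0.8, -0.5]
gripper_width: 0.0004
```

```bash
python3 - <<'E'
from h import *
st()
s=r.capture('side'); cv2.imwrite('pics/s13.png',cv2.resize(s[60:260,220:440],None,fx=3,fy=3,interpolation=cv2.INTER_CUBIC)[:,:,::-1])
E
```

```text
t 18.4 case mm [  4.9   0.9 212.6] F [ 2.1 -0.8 -0.5] [-178.7    0.  -101. ]
```

View pics/s13.png

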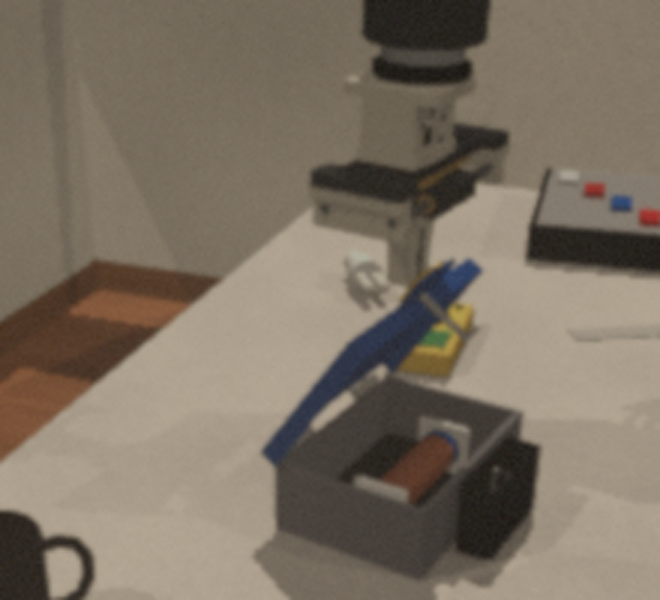

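The tip bears on the pad and the lid is around 1 rad. Continuing.

>>> step_arm([
  [0,0,0,0,11,8,-1],
  [0,0,0,0,11,9,-1],
  [0,0,0,0,12,11,-1],
  [0,0,0,0,12,11,-1],
  [0,0,0,0,10,13,-1],
])

```text
time_s: 18.95
tcp_pos: [0.4653, -0.0961, 0.1592]
eef_rot: [-178.5, 0.1, -101.0]
contact_force: [2.9, 0.6, 0.3]
gripper_width: 0.0004
```

```bash
python3 - <<'E'
from h import *
st()
s=r.capture('side'); cv2.imwrite('pics/s14.png',cv2.resize(s[60:260,220:440],None,fx=3,fy=3,interpolation=cv2.INTER_CUBIC)[:,:,::-1])
E
```

```text
t 18.95 case mm [-52.4   0.9 159.2] F [2.9 0.6 0.3] [-1.785e+02  1.000e-01 -1.010e+02]
```

View pics/s14.png

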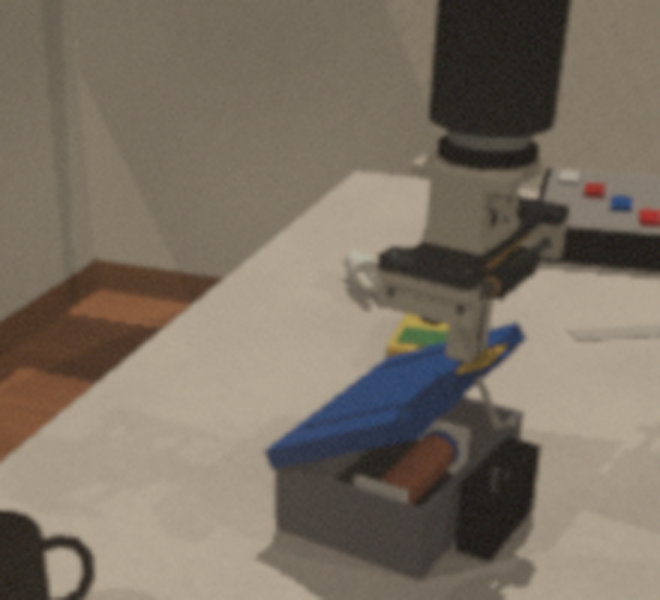

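The lid is at about 0.5 rad, with the tip on the inner part of the pad (crop (480,358) shows pad beyond it). I bear further toward the front while going down.

>>> step_arm([
  [0,0,0,0,9,5,-1],
  [0,0,0,0,9,7,-1],
  [0,0,0,0,6,10,-1],
  [0,0,0,0,6,10,-1],
])

```text
time_s: 19.4
tcp_pos: [0.4349, -0.0901, 0.1243]
eef_rot: [-178.5, 0.1, -100.9]
contact_force: [2.8, 0.2, 1.9]
gripper_width: 0.0006
```

```bash
python3 - <<'E'
from h import *
st()
s=r.capture('side'); cv2.imwrite('pics/s15.png',cv2.resize(s[60:260,220:440],None,fx=3,fy=3,interpolation=cv2.INTER_CUBIC)[:,:,::-1])
E
```

```text
t 19.4 case mm [-83.3   1.  124.3] F [2.8 0.2 1.9] [-1.785e+02  1.000e-01 -1.009e+02]
```

View pics/s15.png

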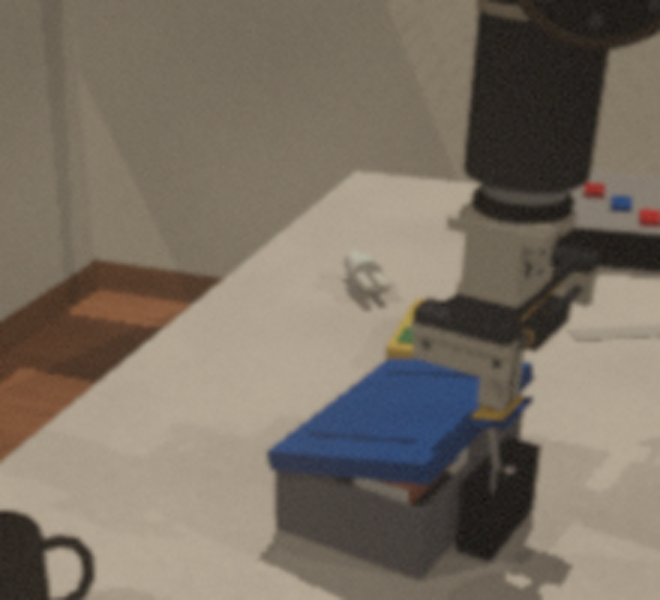

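The lid is nearly down (~0.2 rad) with the tip on the pad. Slower now.

>>> step_arm([
  [0,0,0,0,1,5,-1],
  [0,0,0,0,1,5,-1],
  [0,0,0,0,1,5,-1],
  [0,0,0,0,1,5,-1],
])

```text
time_s: 19.85
tcp_pos: [0.4278, -0.0892, 0.1005]
eef_rot: [-178.9, 0.0, -101.0]
contact_force: [-0.9, 1.3, 4.2]
gripper_width: 0.0004
```

>>> step_arm([
  [0,0,0,0,1,4,-1],
  [0,0,0,0,1,4,-1],
  [0,0,0,0,0,3,-1],
])

```text
time_s: 20.15
tcp_pos: [0.4262, -0.0889, 0.0883]
eef_rot: [-178.9, -0.0, -101.0]
contact_force: [-1.4, 2.0, 2.9]
gripper_width: 0.0003
```

>>> step_arm([
  [0,0,0,0,0,2,-1],
  [0,0,0,0,0,2,-1],
  [0,0,0,0,0,1.5,-1],
])

```text
time_s: 20.45
tcp_pos: [0.4256, -0.0889, 0.0819]
eef_rot: [-178.9, -0.0, -101.0]
contact_force: [-1.6, 3.6, 5.0]
gripper_width: 0.0007
```

>>> step_arm([
  [0,0,0,0,0,1.5,-1],
  [0,0,0,0,0,1.5,-1],
])

```text
time_s: 20.65
tcp_pos: [0.4255, -0.0888, 0.0791]
eef_rot: [-179.0, -0.0, -101.0]
contact_force: [-3.8, 3.3, 10.0]
gripper_width: 0.0002
```

>>> step_arm([
  [0,0,0,0,0,1.5,-1],
  [0,0,0,0,0,1,-1],
])

```text
time_s: 20.85
tcp_pos: [0.4254, -0.0888, 0.0773]
eef_rot: [-179.0, -0.0, -101.0]
contact_force: [-5.2, 2.6, 12.6]
gripper_width: 0.0005
```

>>> step_arm([
  [0,0,0,0,0,0.5,-1],
  [0,0,0,0,0,0.3,-1],
  [0,0,0,0,0,0.3,-1],
])

```text
time_s: 21.15
tcp_pos: [0.4254, -0.0888, 0.0777]
eef_rot: [-178.9, -0.0, -101.0]
contact_force: [-3.6, 2.9, 10.7]
gripper_width: 0.0005
```

>>> step_arm([
  [0,0,0,0,0,-2,-1],
  [0,0,0,0,0,-3,-1],
  [0,0,0,0,0,-3,-1],
  [0,0,0,0,0,-3,-1],
  [0,0,0,0,0,0,-1],
])

```text
time_s: 21.65
tcp_pos: [0.4255, -0.089, 0.0898]
eef_rot: [-178.9, -0.0, -100.9]
contact_force: [1.2, 0.0, 0.7]
gripper_width: 0.0007
```

```bash
python3 - <<'E'
from h import *
st()
s=r.capture('side'); cv2.imwrite('pics/s16.png',cv2.resize(s[120:260,290:440],None,fx=4,fy=4,interpolation=cv2.INTER_CUBIC)[:,:,::-1])
E
```

```text
t 21.65 case mm [-92.7   0.3  89.8] F [1.2 0.  0.7] [-178.9   -0.  -100.9]
```

View pics/s16.png

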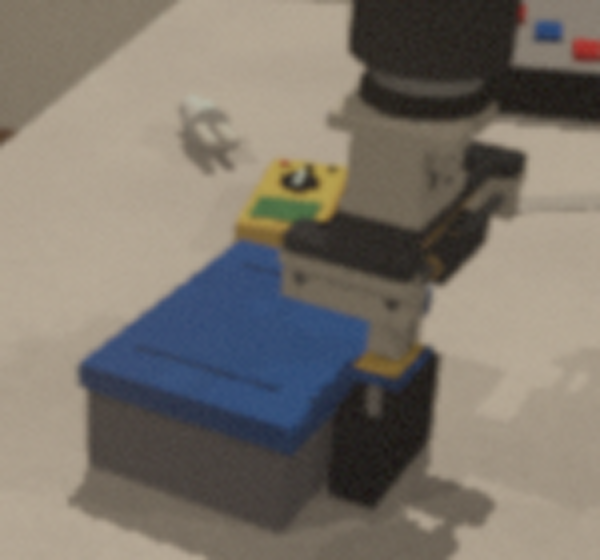

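Lid looks level and the force at 5 mm above pad level is under 1 N vertically, so it is probably latched. I rise carefully to confirm.

>>> step_arm([
  [0,0,0,0,0,-5,-1],
  [0,0,0,0,0,-8,-1],
  [0,0,0,0,0,-15,-1],
  [0,0,0,0,0,-30,-1],
  [0,0,0,0,0,-40,-1],
  [0,0,0,0,0,-40,-1],
  [0,0,0,0,0,-40,-1],
  [0,0,0,0,0,-40,-1],
  [0,0,0,0,0,0,-1],
  [0,0,0,0,0,0,-1],
])

```text
time_s: 22.7
tcp_pos: [0.4182, -0.0892, 0.3199]
eef_rot: [-179.0, -0.1, -101.0]
contact_force: [-0.8, 0.1, -0.6]
gripper_width: 0.0005
```

```bash
python3 - <<'E'
from h import *
st()
s=r.capture('side'); cv2.imwrite('pics/s17.png',s[:,:,::-1])
t=r.capture('top'); cv2.imwrite('pics/t17.png',t[:,:,::-1])
def cen(c): m=cv2.moments(c); return np.array([m['m10']/m['m00'],m['m01']/m['m00']])
p2=cen(big(mask(s,(20,90,90),(35,255,255),(370,195,405,222)))); print('pad side px',p2,'start 387.19 208.18', onz('side',p2,.085))
for nm,a in(('reel',((45,90,40),(85,255,255),(145,225,185,265))),('meter',((20,90,60),(35,255,255),(415,180,490,225))),('mug',((0,0,0),(180,255,60),(205,115,262,172)))):
    print(nm,[cen(big(mask(i,*a))).round(1) for i in (np.load('top0.npy'),t)])
E
```

```text
t 22.7 case mm [-99.9  -1.3 319.9] F [-0.8  0.1 -0.6] [-1.79e+02 -1.00e-01 -1.01e+02]
pad side px [387.21033868 208.14795009] start 387.19 208.18 [ 0.42535118 -0.0902004   0.085     ]
reel [array([164. , 243.6]), array([163.8, 243.7])]
meter [array([453. , 202.4]), array([453. , 202.5])]
mug [array([235.6, 143.9]), array([235.5, 143.8])]
```

View pics/s17.png

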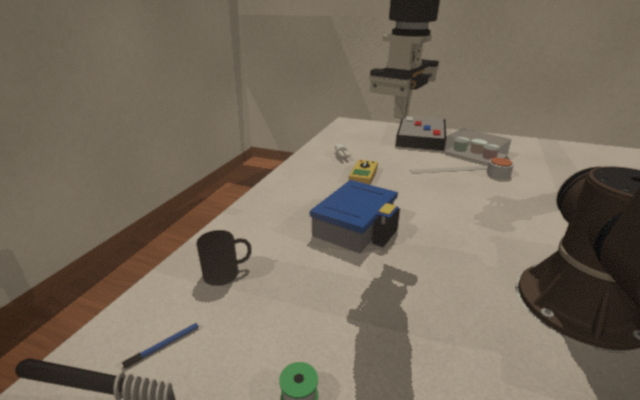

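View pics/t17.png

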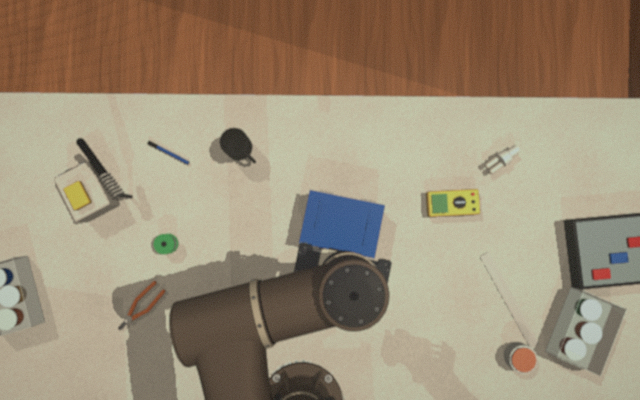

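The lid is shut by itself with the arm 230 mm above it. Its pad is at (387.2,208.1), the same pixel as at the start, and the mug, reel and meter are unmoved within 0.2 px. Handing in.

```bash
python3 -c "
from plant import r
r.close_job()"
```

```text
the job is handed in; nothing more can be done
```

I released the latch and the lid sprang wide open. I laid the coil flat on the case floor, swung the lid down, pressed the pad until the latch caught, and handed the job in at about 23 s of 72 s.

- **Lid:** The last check, about 1 s after letting go and with the arm about 230 mm above the pad, showed the lid shut on its own. The pad is within 0.1 px of its starting place in the side view.
- **Forces:** The highest reading I saw while pressing was about 14 N in total (12.6 N vertically), against the 50 N limit. I read the force only at the end of each move, so brief peaks would not show.
- **Coil:** It was last seen lying flat in the case, clear of the walls, just before the lid closed. The closed lid hides it now, so I could not check it after closing.
- **Mug, reel and meter:** All within about 0.2 px of their starting places in the top view.

One disagreement came up: right after opening the fingers on the coil, a sideways force of about 1.4 N remained. A 1.5 mm shift cleared it before I lifted out. Two estimates of the case centre differed by about 3 mm, which did not matter for the task.

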